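# Crank two lens blocks out of the spring dispenser

## Task

Set the blue catch tray flat on the table under the end of the steel chute, its grip tab away from the machine. Then hold the red knob and turn the crank exactly two turns clockwise (seen from above) so that two orange lens blocks drop into the tray, park the crank arm pointing away from the chute, and let go. Each turn has a heavy point where a spring resists and then pushes: keep a steady pace of at most two thirds of a turn a second without letting the handle spring forward or back, do not force it so that the housing is shoved more than about 2 mm on its soft mounts, and leave the bottles and jar alone.

Things in the scene. Friction and masses are not known exactly. Their poses are not given: they have to be found in the camera images.
- dispenser: Hand-cranked block dispenser, grey housing on a fixed black foot. Origin on the table under the crank spindle, z up. The foot spans -60 to 60 mm in its own x, -131 to 59 mm in y; deck 55 mm high. A clear magazine at y = -107 mm is 103 mm high; only crank arm (112 to 119 mm), spindle nut (126 mm) and knob are higher. Parked, the crank arm points to the dispenser's +y, away from the chute.
- chute_lip (a point): Middle of the lower edge of the steel chute, 174 mm from the spindle along the dispenser's -y, 27 mm above the table; the chute is 50 mm wide and slopes down at 40 degrees from the magazine.
- spindle (a point): Centre of the vertical crank spindle, 120 mm above the table. The housing stands on soft mounts, yielding 1 mm per 3 N along its x, per 8 N along y. The red knob stands upright on the crank arm: 24 mm across, to be gripped 128 to 160 mm above the table (top 164), and spins freely on its own pin. Its throw (knob centre to spindle axis) is fixed somewhere between 45 and 77 mm and not measured: see it or feel for it gently.
- crank (a joint): Crank angle, rad: 0 parked (start), growing clockwise from above, 12.57 after two turns; stop at -0.1. At angle a the arm points along (sin a, cos a) in the dispenser's x, y. Turning takes at the knob about 1 N for friction plus up to 3 N for the spring while it is pressed (first half of each turn); in the second half the spring drives the crank as hard. At parking the spring is slack.
- tray_spot (a point): Point on the table where the middle of the tray belongs: 222 mm from the spindle along the dispenser's -y. Axes parallel to the dispenser's; the tray's axes belong parallel to them.
- tray: Blue open catch tray with a grey liner, 100 (its x) x 90 (its y) x 24 mm, walls 3 mm, the wall on its own +y side (towards the chute) only 8 mm high, 0.25 kg; the origin is the centre of its underside, z up. The grip tab stands on its own -y side.
- tray_tab (a point): Middle of the tray's grip tab, 40 mm above the tray's underside and 51 mm from the tray's middle along the tray's -y; the tab is 12 mm thick (along tray y), 32 mm wide (along tray x), its top 52 mm high. Axes parallel to the tray's.
- magazine (a point): Middle of the magazine's floor, 55 mm above the table. The blocks are stacked on it; each turn of the crank pushes out the lowest one.
- block1: Orange lens block, a disc 28 mm across and 8 mm thick, number 1 from below in the magazine; origin at its centre.
- block2: Orange lens block, a disc 28 mm across and 8 mm thick, number 2 from below in the magazine; origin at its centre.
- block3: Orange lens block, a disc 28 mm across and 8 mm thick, number 3 from below in the magazine; origin at its centre.
- block4: Orange lens block, a disc 28 mm across and 8 mm thick, number 4 from below in the magazine; origin at its centre.
- thread_lock: Red dropper bottle, 26 mm across, 78 mm high, behind the dispenser; leave it alone; its position is the centre of its underside.
- cement: Brown bottle with black cap, 32 mm across, 62 mm high, behind the dispenser; leave it alone; its position is the centre of its underside.
- jar_pads: Small clear jar with white cap, 42 mm across, 44 mm high, in front of the dispenser; leave it alone; its position is the centre of its underside.
Things that resemble listed ones, but are neither listed nor needed, are in the scene too. Leave any white or yellow look-alike of the block4 alone.

How it is judged:
By the outcome, as a careful person would: the job done as asked, in the order asked, and still so for the second after the job is handed in, with the robot touching nothing.
It also fails if it takes over 72 s, if anything falls off the work surface, if the arm or the gripper's body presses on something with over 40 N, if the wrist force passes 120 N, or if a joint passes its speed limit or range.

## Robot

A 6-joint arm with a two-finger parallel gripper is mounted at the origin on the work surface; the furniture and walls round the work are solid. World frame = base frame: x ahead of the robot, y to its left, z up, the work surface at z = 0. Lengths are in m, angles in rad, forces in N, time in s.
With the tool pointing down it reaches from about 0.35 to 0.775 m from the base axis. Payload 7.3 kg.
Tool frame: the origin (TCP) lies at the very end of the fingers, on their centre line; the grasp point (between the pads) lies manip.grasp_offset behind it (manip.grasp_offset is the distance from the TCP to the grasp point, in m); z points along the fingers, y is the direction in which the jaws open and shut (so a half turn about z gives the same grasp; the last joint's range is limited). The gripper opens to 92 mm and grips with 3 to 60 N. Pads are 19 mm wide; open, the fingers measure 130 mm over their backs; the gripper's body (75 mm by 190 mm) begins 47 mm behind the grasp point.
Start: joints at [0.964, 0.342, 1.524, -0, 1.275, -0.146], TCP at [0.233, 0.47, 0.227] pointing down, gripper open.
Joint ranges: [-2.53, 2.53], [-0.77, 2.02], [0.04, 2.7], [-1, 4.14], [0.28, 2.66], [-3.11, 3.11]. Speed limits (rad/s): [2.57, 2.57, 3.14, 3.14, 3.14, 3.14].

## Interface

Orientations are given as a 3x3 rotation matrix whose columns are the frame's x, y, z axes.
In Python, from bench import manip gives the robot as it stands. The module is installed in compiled form; this text tells all that it offers.
- The arm moves only by the tool move_arm, never from a script. Its argument "plan" is a list of rows, each an object of numbers: "dx", "dy", "dz": the shift along the tool's x, y, z in units of 30 mm (1.0 is 30 mm); "roll": the turn about the tool's z in units of 5 degrees (1.0 is 5 degrees). A call has 1 to 10 rows; each row is the pose to reach, as a shift and turn from the pose commanded when the call began, along the tool's axes at that moment; what a row does not reach only later rows make up. A row lasts 1/10 s, in which the tool goes at most 50 mm and 8.59 degrees, less where a joint would pass 70% of its speed; a pose out of reach is approached as far as the arm can. A call with a gripper value outside its range is refused whole. "jaw" is the closure, from 0 (fully open) to 1 (shut), set as the call begins (left out, the last holds). The fingers move at their own pace and stop on an object; the grip force is fixed at half the most. Time passes only in rows, so rows that repeat a pose let the fingers close. It gives the time, the measured TCP pose, the force and the opening at its end, in the units of the state.
- manip.read_state(): the state, without advancing time (a new reading comes with each control period).
- manip.camera(name): name is "side" or "top" or "wrist"; returns a dict with "image" (400x640x3 uint8, red, green, blue), "fx", "fy", "cx", "cy" (pixels), "R" (3x3) and "t" (3): a world point X has camera coordinates R X + t; the wrist camera has in their place "hand_eye" (4x4, takes a point from camera to tool coordinates, whose origin is the TCP and whose axes are the flange's). Camera axes: x right, y down, z forward; pixel columns grow to the right and rows downward; lengths in m; the calibration is good to about 2 mm. A picture is of the moment at which its call begins: read the wrist's pose just before it. There is no depth.
- manip.sign_off(): hands the job in, once; it reports no verdict.
The state is a dict: "time_s": time; "joints": joint angles; "joint_velocities": joint speeds; "tau": joint torques, N m; "tool_pos": TCP position; "tcp_rot": TCP orientation; "force": force on the tool from outside, world axes, zero at the start; "ft_torque": the same for the moment, N m; "grip_width": opening from 0.0 (shut) to 1.0 (fully open).
Only numpy, scipy, OpenCV 4.12 (cv2) and the standard library are available. Lean on these libraries where they do the work, as an engineer would, in place of code of your own. Each camera call takes 0.05 s, during which the arm holds its last target.

## Working session

There is one attempt and no reset: what is moved stays moved. The work goes in short steps, Python scripts to look and compute and a tool call to move; the robot and the scene stay as the last step left them, time stands still between calls to the robot, and variables do not carry over. Pictures are saved under pics/ and viewed, and the job is handed in when it is done.

Besides the shell and the picture viewer there is one more tool, called after "Request:" as name(argument=value, ...), one argument or row to a line, values as JSON. move_arm: Moves the arm, as the interface text tells. Its arguments: {"type":"object","properties":{"plan":{"type":"array"},"jaw":{"type":"number"}},"required":["plan"]}

```bash
mkdir -p pics; ls; cat > h.py <<'E'
import numpy as np, cv2
from bench import manip
def snap(name,fn):
    s=manip.read_state(); c=manip.camera(name)
    cv2.imwrite('pics/'+fn,cv2.cvtColor(c['image'],cv2.COLOR_RGB2BGR))
    if name=='wrist':
        H=np.array(c['hand_eye']); Rt=np.array(s['tcp_rot']); 
        Rcw=Rt@H[:3,:3]; C=Rt@H[:3,3]+np.array(s['tool_pos'])
    else:
        R=np.array(c['R']);t=np.array(c['t']); Rcw=R.T; C=-R.T@t
    K=(c['fx'],c['fy'],c['cx'],c['cy'])
    return c['image'],K,Rcw,C
def ray(K,Rcw,C,u,v):
    d=Rcw@np.array([(u-K[2])/K[0],(v-K[3])/K[1],1.]); return C,d/np.linalg.norm(d)
def onplane(K,Rcw,C,u,v,z):
    C,d=ray(K,Rcw,C,u,v); return C+d*(z-C[2])/d[2]
def proj(K,Rcw,C,X):
    p=Rcw.T@(np.array(X)-C); return K[0]*p[0]/p[2]+K[2],K[1]*p[1]/p[2]+K[3]
E
python3 - <<'E'
from h import *
for n in ['side','top','wrist']:
    im,K,R,C=snap(n,n+'0.png'); print(n,K,C.round(3),R.round(3).tolist())
s=manip.read_state(); print(s, manip.grasp_offset)
E
```

```text
pics
side (392.7313598954364, 392.7313598954364, 320.66934722559733, 195.7493026055827) [ 0.545 -0.699  0.657] [[0.999, 0.014, -0.03], [0.032, -0.676, 0.736], [-0.01, -0.736, -0.676]]
top (380.88615782671053, 380.88615782671053, 312.0105185807927, 196.88484424701292) [ 0.449 -0.051  0.967] [[0.025, -0.994, 0.109], [-1.0, -0.025, 0.002], [0.0, -0.109, -0.994]]
wrist (312.8062685017222, 312.8062685017222, 324.30420334666036, 195.9412716886146) [0.16  0.506 0.384] [[0.444, 0.855, 0.269], [0.896, -0.423, -0.134], [-0.001, 0.3, -0.954]]
{'time_s': 0.15, 'joints': array([ 9.63984223e-01,  3.42536391e-01,  1.52477343e+00, -2.45519210e-06,
        1.27543709e+00, -1.46004064e-01]), 'joint_velocities': array([-4.73292056e-04, -1.58871687e-03, -1.61921837e-03,  8.62493025e-05,
       -1.00236936e-03, -8.15969269e-04]), 'tau': array([ 2.01577503e-03, -4.31466007e+01, -2.44355106e+01,  7.17319851e-02,
        5.37185138e-02, -7.27180168e-05]), 'tool_pos': array([0.23325894, 0.46999341, 0.2262267 ]), 'tcp_rot': array([[-8.95693741e-01,  4.44670992e-01, -6.56293010e-04],
       [ 4.44671445e-01,  8.95693253e-01, -9.49535178e-04],
       [ 1.65606472e-04, -1.14232748e-03, -9.99999334e-01]]), 'force': array([ 0.34410357, -0.49500569, -0.31482306]), 'ft_torque': array([-0.0244618 , -0.03987147, -0.03011507]), 'grip_width': 0.9994472194801869} 0.0188
```

View pics/top0.png

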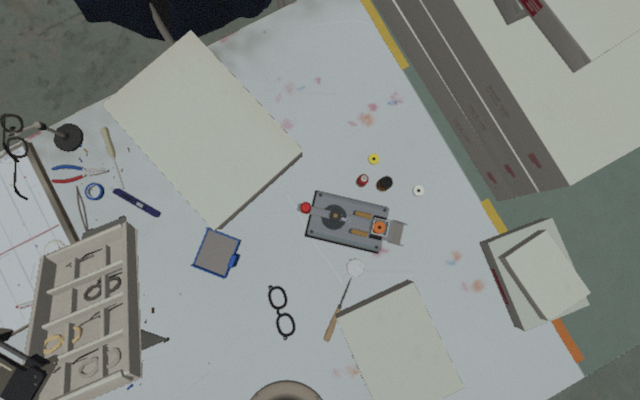

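View pics/side0.png

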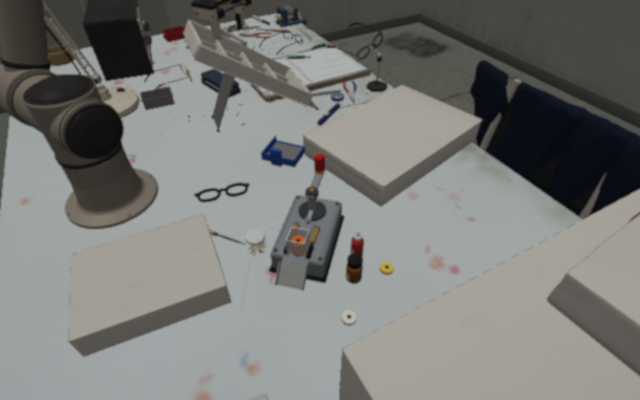

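View pics/wrist0.png

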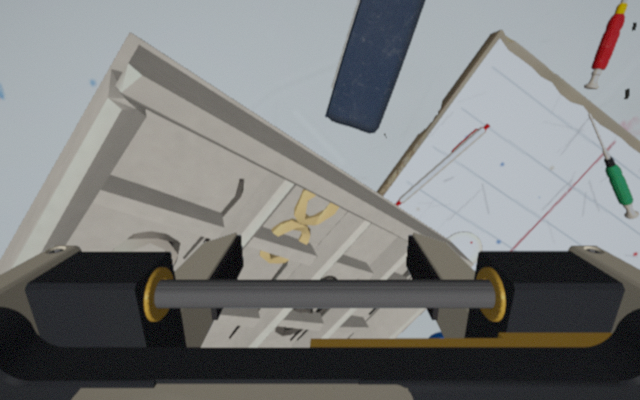

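```bash
python3 - <<'E'
import cv2
a=cv2.imread('pics/top0.png')[140:300,170:440]; cv2.imwrite('pics/top0z.png',cv2.resize(a,None,fx=2.9,fy=2.9,interpolation=cv2.INTER_CUBIC))
a=cv2.imread('pics/side0.png')[120:340,200:440]; cv2.imwrite('pics/side0z.png',cv2.resize(a,None,fx=2.7,fy=2.7,interpolation=cv2.INTER_CUBIC))
E
```

```text
(no output)
```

View pics/top0z.png

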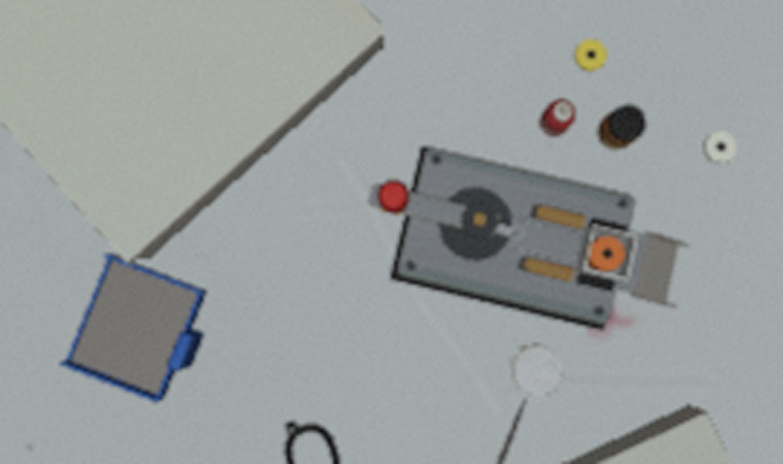

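View pics/side0z.png

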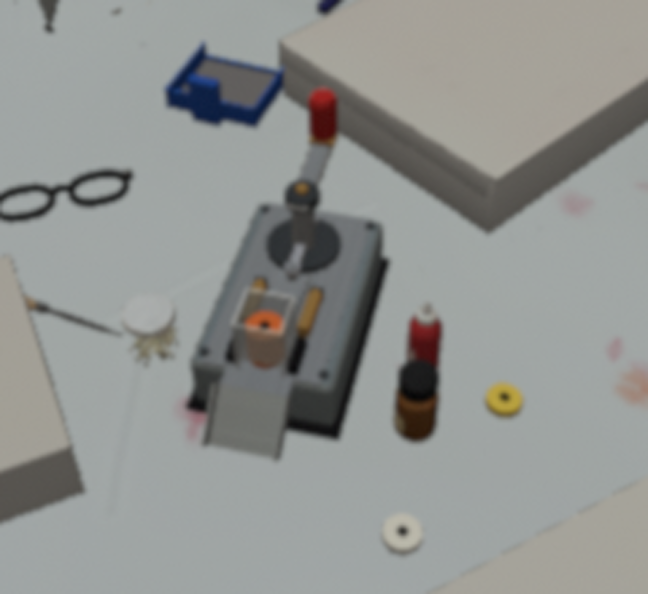

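```bash
python3 - <<'E'
from h import *
im,K,R,C=snap('top','top1.png')
z=lambda u,v:(u/2.9+170-.33,v/2.9+140-.33)
P=lambda u,v,h:onplane(K,R,C,*z(u,v),h)
for n,u,v,h in [('nut',480,219,.126),('knob',393,196,.164),('lipA',686,243,.03),('lipB',668,306,.03),('deckA',423,149,.055),('deckB',634,193,.055),('deckC',605,320,.055),('deckD',395,273,.055),
 ('trA',110,256,.024),('trB',205,291,.024),('trC',160,399,.024),('trD',67,363,.008),('tab',187,347,.052),('blk',607,254,.087),('jar',538,369,.044),('red',563,110,.078),('brown',630,124,.062),('box corner',383,42,.06),('box bottom',135,262,0.0),('pad corner',700,408,.05)]:
    print(n,P(u,v,h).round(4))
im2,K2,R2,C2=snap('side','side1.png')
# red and blue masks centroid
for nm,i,KK,RR,CC in [('top',im,K,R,C),('side',im2,K2,R2,C2)]:
    hsv=cv2.cvtColor(i,cv2.COLOR_RGB2HSV)
    for col,m in [('red',((hsv[...,0]<8)|(hsv[...,0]>172))&(hsv[...,1]>170)&(hsv[...,2]>80)),('blue',(hsv[...,0]>100)&(hsv[...,0]<128)&(hsv[...,1]>150)&(hsv[...,2]>50)),('or',(hsv[...,0]>=6)&(hsv[...,0]<18)&(hsv[...,1]>150)&(hsv[...,2]>120))]:
        n,l,st,ce=cv2.connectedComponentsWithStats(m.astype(np.uint8))
        for k in range(1,n):
            if st[k,4]>25: print(nm,col,st[k].tolist(),ce[k].round(1))
E
```

```text
nut [ 0.5016 -0.1009  0.126 ]
knob [ 0.5144 -0.0349  0.164 ]
lipA [ 0.4916 -0.2814  0.03  ]
lipB [ 0.4383 -0.2661  0.03  ]
deckA [ 0.5631 -0.0566  0.055 ]
deckB [ 0.5308 -0.2322  0.055 ]
deckC [ 0.4259 -0.2089  0.055 ]
deckD [ 0.4599 -0.0361  0.055 ]
trA [0.4686 0.2073 0.024 ]
trB [0.4411 0.1251 0.024 ]
trC [0.3501 0.1588 0.024 ]
trD [0.3767 0.2435 0.008 ]
tab [0.3954 0.1325 0.052 ]
blk [ 0.4787 -0.2046  0.087 ]
jar [ 0.3843 -0.1558  0.044 ]
red [ 0.5951 -0.1697  0.078 ]
brown [ 0.5874 -0.2274  0.062 ]
box corner [ 0.6518 -0.021   0.06  ]
box bottom [0.4644 0.1918 0.    ]
pad corner [ 0.3566 -0.2876  0.05  ]
top red [301, 203, 9, 10, 73] [305.1 207.5]
top blue [56, 166, 25, 3, 44] [ 67.2 166.9]
top blue [94, 184, 10, 16, 36] [ 99.6 192.2]
top blue [218, 240, 22, 38, 127] [232.1 260.4]
top or [374, 222, 11, 11, 92] [378.7 227.1]
top or [553, 319, 30, 43, 373] [567.4 340.2]
side red [315, 154, 9, 7, 53] [319.  157.2]
side red [353, 240, 9, 7, 43] [356.6 243.3]
side blue [263, 139, 41, 26, 324] [278.3 155.7]
side or [292, 236, 12, 6, 45] [297.9 237.9]
```

Request:
move_arm(
  plan=[
    {"dx":-0.6,"dy":-0.3,"roll":-0.2},
    {"dx":-2,"dy":-0.95,"roll":-0.4},
    {"dx":-3.4,"dy":-1.6,"roll":-0.6},
    {"dx":-4.9,"dy":-2.3,"roll":-0.8},
    {"dx":-6.4,"dy":-3,"roll":-1},
    {"dx":-7.9,"dy":-3.7,"roll":-1.2},
    {"dx":-9.4,"dy":-4.4,"roll":-1.4},
    {"dx":-10.8,"dy":-5.1,"roll":-1.5},
    {"dx":-11.8,"dy":-5.6,"roll":-1.5},
    {"dx":-12.3,"dy":-5.8,"roll":-1.5},
  ],
)

```text
schema error: expected keys dx, dy, dz, roll
```

Request:
move_arm(
  plan=[
    {"dx":0},
    {"dx":0},
    {"dx":0},
  ],
)

```text
schema error: expected keys dx, dy, dz, roll
```

```bash
python3 - <<'E'
from h import *
im,K,R,C=snap('wrist','w1.png'); s=manip.read_state(); print(s['time_s'],s['tool_pos'],s['tcp_rot'].round(3).tolist(),s['force'])
np.savez('w1.npz',K=K,R=R,C=C)
E
```

```text
0.3 [0.2333805  0.47014451 0.2264774 ] [[-0.896, 0.445, -0.0], [0.445, 0.896, -0.0], [0.0, -0.0, -1.0]] [0.40178431 0.30097388 0.18542785]
```

View pics/w1.png

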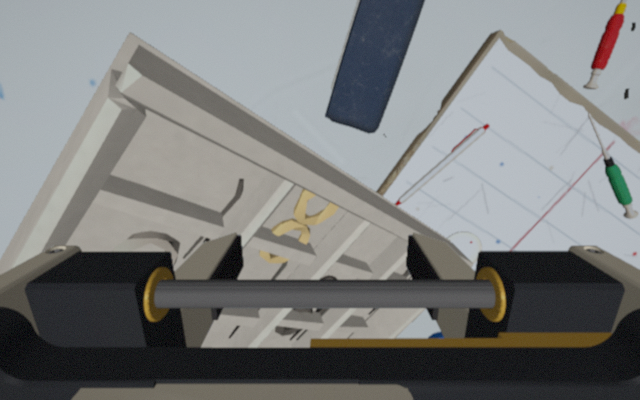

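All four keys are required in every row, so the arm has not moved yet.

Request:
move_arm(
  plan=[
    {"dx":-0.6,"dy":-0.3,"dz":0,"roll":-0.2},
    {"dx":-2,"dy":-0.95,"dz":0,"roll":-0.4},
    {"dx":-3.4,"dy":-1.6,"dz":0,"roll":-0.6},
    {"dx":-4.9,"dy":-2.3,"dz":0,"roll":-0.8},
    {"dx":-6.4,"dy":-3,"dz":0,"roll":-1},
    {"dx":-7.9,"dy":-3.7,"dz":0,"roll":-1.2},
    {"dx":-9.4,"dy":-4.4,"dz":0,"roll":-1.4},
    {"dx":-10.8,"dy":-5.1,"dz":0,"roll":-1.5},
    {"dx":-11.8,"dy":-5.6,"dz":0,"roll":-1.5},
    {"dx":-12.3,"dy":-5.8,"dz":0,"roll":-1.5},
  ],
)

```text
time_s: 1.3
tool_pos: [0.488, 0.1479, 0.2266]
tcp_rot: [[-0.945, 0.327, 0.0], [0.327, 0.945, -0.0], [-0.0, -0.0, -1.0]]
force: [-0.6, 0.6, 0.9]
grip_width: 1.001
```

Request:
move_arm(
  plan=[
    {"dx":0,"dy":0,"dz":0,"roll":0},
    {"dx":0,"dy":0,"dz":0,"roll":0},
  ],
)

```text
time_s: 1.5
tool_pos: [0.486, 0.1509, 0.2265]
tcp_rot: [[-0.946, 0.324, -0.001], [0.324, 0.946, 0.001], [0.001, 0.0, -1.0]]
force: [-0.1, 1.9, 0.4]
grip_width: 1.0
```

```bash
python3 - <<'E'
from h import *
im,K,R,C=snap('wrist','w2.png'); s=manip.read_state(); print(s['time_s'],s['tool_pos'],s['tcp_rot'].round(3).tolist(),s['force'])
np.savez('w2.npz',K=K,R=R,C=C)
E
```

```text
1.55 [0.4857726  0.15136228 0.22664846] [[-0.946, 0.323, -0.001], [0.323, 0.946, 0.0], [0.001, 0.0, -1.0]] [-0.71745805  0.67072776  0.49734235]
```

View pics/w2.png

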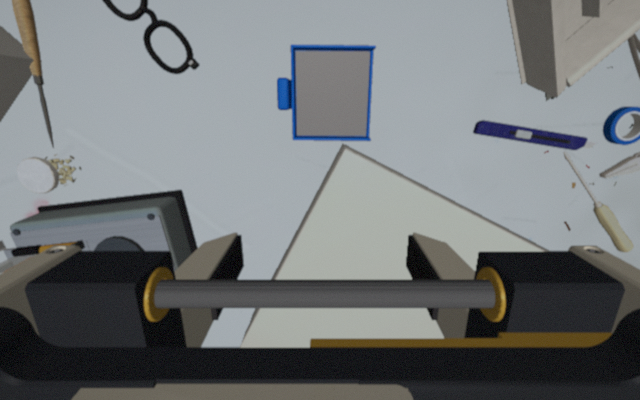

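```bash
python3 - <<'E'
from h import *
d=np.load('w2.npz');K,R,C=d['K'],d['R'],d['C']
im=cv2.cvtColor(cv2.imread('pics/w2.png'),cv2.COLOR_BGR2HSV)
m=((im[...,0]>98)&(im[...,0]<128)&(im[...,1]>130)&(im[...,2]>40)).astype(np.uint8)
m[:, :260]=0; m[:,400:]=0; m[160:]=0
ys,xs=np.nonzero(m); print(xs.min(),xs.max(),ys.min(),ys.max())
tab=m.copy(); tab[:,289:]=0
ys,xs=np.nonzero(tab); print('tab',xs.min(),xs.max(),ys.min(),ys.max(),xs.mean(),ys.mean())
b=cv2.imread('pics/w2.png')[30:160,260:400]; cv2.imwrite('pics/w2z.png',cv2.resize(b,None,fx=5,fy=5,interpolation=cv2.INTER_CUBIC))
E
```

```text
278 374 45 139
tab 278 288 78 108 282.9940119760479 93.13473053892216
```

View pics/w2z.png

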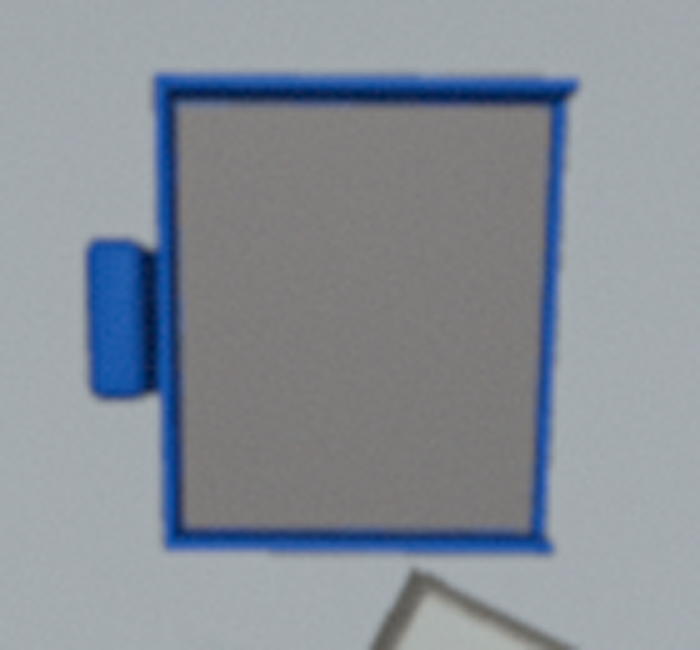

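```bash
python3 - <<'E'
from h import *
d=np.load('w2.npz');K,R,C=d['K'],d['R'],d['C']
P=lambda u,v,h:onplane(K,R,C,u/5+260-.4,v/5+30-.4,h)
A=P(155,75,.024);B=P(578,82,.024);Cc=P(552,550,.024);D=P(166,547,.024)
T=[P(87,240,.052),P(137,240,.052),P(137,398,.052),P(90,398,.052)]
print(A,B,Cc,D); f=np.linalg.norm; print(f(A-B),f(B-Cc),f(Cc-D),f(D-A))
c=(A+B+Cc+D)/4; t=np.mean(T,0); print('c',c,'tab',t, f(T[0]-T[1]),f(T[1]-T[2]), f((t-c)[:2]))
for v in (B-A, Cc-D, c-t): print(np.degrees(np.arctan2(v[1],v[0])))
v=A-D;print(np.degrees(np.arctan2(v[1],v[0]))+ 0)
v=B-Cc;print(np.degrees(np.arctan2(v[1],v[0]))+ 0)
s=manip.read_state(); y=s['tcp_rot'][:,1]; print('tooly',np.degrees(np.arctan2(y[1],y[0])), s['joints'].round(3))
E
```

```text
[0.34740876 0.16101606 0.024     ] [0.37734954 0.24448382 0.024     ] [0.46909684 0.2118601  0.024     ] [0.4399425  0.12869159 0.024     ]
0.088675342552492 0.0973749118508858 0.0881304519532301 0.09801715999796007
c [0.40844941 0.18651289 0.024     ] tab [0.39155813 0.13827075 0.052     ] 0.00994320230302514 0.03031618619389301 0.05111378915066513
70.26654417474103
70.68211712257668
70.70304336532759
160.74434328480666
160.4255095198764
tooly 71.14970588364064 [ 1.510e-01  3.130e-01  1.567e+00  1.000e-03  1.262e+00 -1.091e+00]
```

Request:
move_arm(
  plan=[
    {"dx":-0.4,"dy":-0.6,"dz":0,"roll":-0.1},
    {"dx":-1,"dy":-1.7,"dz":0,"roll":-0.3},
    {"dx":-1.7,"dy":-3,"dz":0,"roll":-0.5},
    {"dx":-2.4,"dy":-4.3,"dz":0,"roll":-0.7},
    {"dx":-3.2,"dy":-5.6,"dz":0,"roll":-0.9},
    {"dx":-4,"dy":-6.9,"dz":0,"roll":-1.1},
    {"dx":-4.7,"dy":-8.2,"dz":0,"roll":-1.3},
    {"dx":-5.4,"dy":-9.4,"dz":0,"roll":-1.5},
    {"dx":-5.8,"dy":-10.1,"dz":0,"roll":-1.5},
    {"dx":-5.8,"dy":-10.2,"dz":0,"roll":-1.5},
  ],
)

```text
time_s: 2.55
tool_pos: [0.5524, -0.1967, 0.2263]
tcp_rot: [[-0.98, 0.199, -0.0], [0.199, 0.98, -0.0], [0.0, -0.0, -1.0]]
force: [0.7, 0.0, 0.0]
grip_width: 0.999
```

Request:
move_arm(
  plan=[
    {"dx":0,"dy":0,"dz":0,"roll":0},
    {"dx":0,"dy":0,"dz":0,"roll":0},
  ],
)

```text
time_s: 2.75
tool_pos: [0.552, -0.1935, 0.2268]
tcp_rot: [[-0.981, 0.196, -0.0], [0.196, 0.981, 0.001], [0.0, 0.001, -1.0]]
force: [0.2, 1.2, -0.3]
grip_width: 1.001
```

```bash
python3 - <<'E'
from h import *
im,K,R,C=snap('wrist','w3.png'); s=manip.read_state(); print(s['time_s'],s['tool_pos'],s['tcp_rot'].round(3).tolist(),s['force'])
np.savez('w3.npz',K=K,R=R,C=C)
E
```

```text
2.8 [ 0.55209345 -0.19355346  0.22696736] [[-0.981, 0.196, 0.0], [0.196, 0.981, 0.0], [0.0, 0.0, -1.0]] [-0.16016381 -1.17483058  0.4819369 ]
```

View pics/w3.png

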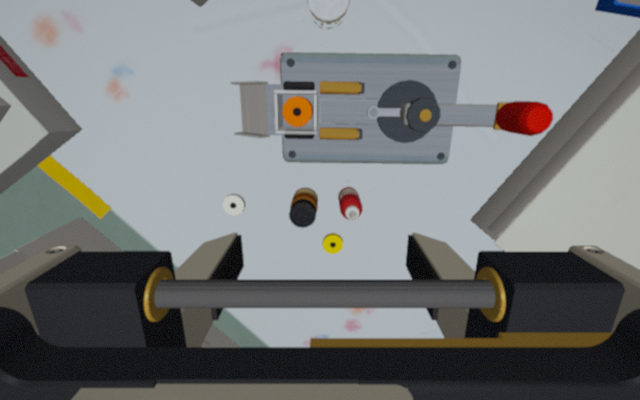

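```bash
python3 - <<'E'
import cv2
b=cv2.imread('pics/w3.png')
cv2.imwrite('pics/w3a.png',cv2.resize(b[40:175,220:380],None,fx=4.4,fy=4.4,interpolation=cv2.INTER_CUBIC))
cv2.imwrite('pics/w3b.png',cv2.resize(b[40:175,360:560],None,fx=4,fy=4,interpolation=cv2.INTER_CUBIC))
E
```

```text
(no output)
```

View pics/w3a.png

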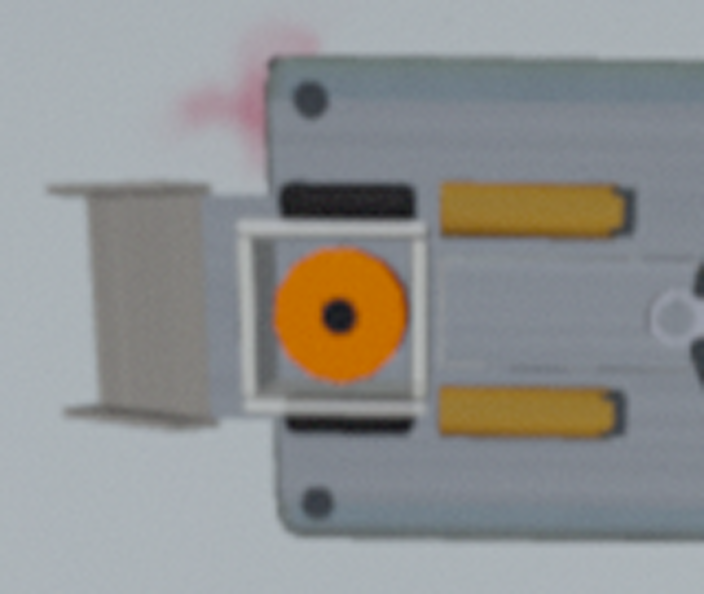

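View pics/w3b.png

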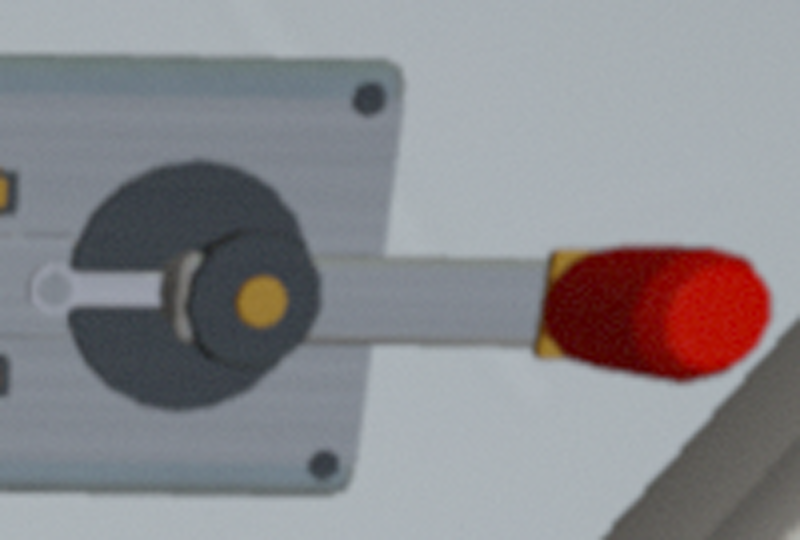

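```bash
python3 - <<'E'
from h import *
d=np.load('w3.npz');K,R,C=d['K'],d['R'],d['C']
a=lambda u,v,h:onplane(K,R,C,u/4.4+220-.4,v/4.4+40-.4,h)
b=lambda u,v,h:onplane(K,R,C,u/4+360-.4,v/4+40-.4,h)
S=b(262,302,.126); Kn=b(716,312,.164); s1,s2=b(369,98,.055),b(323,465,.055); s3,s4=a(310,99,.055),a(317,502,.055)
l1,l2=a(90,190,.027),a(100,412,.027); r1,r2=a(48,190,.033),a(66,412,.033); blk=a(340,315,.087)
wheel=b(192,285,.06)
for n,p in zip('S Kn s1 s2 s3 s4 l1 l2 r1 r2 blk wheel'.split(),(S,Kn,s1,s2,s3,s4,l1,l2,r1,r2,blk,wheel)): print(n,p.round(4))
ang=lambda v:np.degrees(np.arctan2(v[1],v[0]))
print('y ang: knob',ang(Kn-S),'screws',ang(s1-s3),ang(s2-s4),'x:',ang(s2-s1)+90,ang(s4-s3)+90,'lip',ang(S-(l1+l2)/2),'blk',ang(S-blk))
n=lambda v:np.linalg.norm(v[:2])
print('throw',n(Kn-S),'lipdist',n(S-(l1+l2)/2),n(S-(r1+r2)/2),'lipw',n(l1-l2),n(r1-r2),'blk',n(S-blk),'screws',n(s1-s3),n(s2-s4),n(s1-s2),n(s3-s4))
th=np.radians(79.);ey=np.array([np.cos(th),np.sin(th)]);ex=np.array([ey[1],-ey[0]])
for n,p in zip('S Kn s1 s2 s3 s4 l1 l2 r1 r2 blk wheel'.split(),(S,Kn,s1,s2,s3,s4,l1,l2,r1,r2,blk,wheel)): q=(p-S)[:2]; print(n,(q@ex).round(4),(q@ey).round(4))
# side cam of nut, knob
E
```

```text
S [ 0.5011 -0.101   0.126 ]
Kn [ 0.5136 -0.0363  0.164 ]
s1 [ 0.466  -0.0496  0.055 ]
s2 [ 0.5541 -0.0683  0.055 ]
s3 [ 0.4334 -0.2038  0.055 ]
s4 [ 0.5211 -0.2225  0.055 ]
l1 [ 0.4397 -0.2634  0.027 ]
l2 [ 0.4918 -0.2755  0.027 ]
r1 [ 0.4383 -0.2718  0.033 ]
r2 [ 0.4898 -0.2823  0.033 ]
blk [ 0.479  -0.2046  0.087 ]
wheel [ 0.5009 -0.0982  0.06  ]
y ang: knob 79.02330041930558 screws 78.09501919194969 77.90115568484237 x: 78.00220731588858 77.93872435271412 lip 78.1525973887133 blk 77.96125545909332
throw 0.06599072508686196 lipdist 0.17208484655874742 0.17987538024858538 lipw 0.05350895173256203 0.05258112741326757 blk 0.10587439045665792 screws 0.15762888596759617 0.15772818540565645 0.09012023743332617 0.08958677130485304
S 0.0 0.0
Kn -0.0 0.066
s1 -0.0443 0.0438
s2 0.0458 0.0423
s3 -0.0468 -0.1138
s4 0.0428 -0.1154
l1 -0.0293 -0.1711
l2 0.0242 -0.1731
r1 -0.0291 -0.1796
r2 0.0235 -0.1801
blk -0.0019 -0.1059
wheel -0.0007 0.0027
```

Request:
move_arm(
  plan=[
    {"dx":0.4,"dy":0.5,"dz":0,"roll":0.1},
    {"dx":1.2,"dy":1.5,"dz":0,"roll":0.3},
    {"dx":2.2,"dy":2.8,"dz":0,"roll":0.5},
    {"dx":3.2,"dy":4.1,"dz":0,"roll":0.7},
    {"dx":4.2,"dy":5.4,"dz":0,"roll":0.9},
    {"dx":5.2,"dy":6.7,"dz":0,"roll":1.1},
    {"dx":6.1,"dy":8,"dz":0,"roll":1.3},
    {"dx":6.9,"dy":9.1,"dz":0,"roll":1.5},
    {"dx":7.3,"dy":9.6,"dz":0,"roll":1.6},
    {"dx":7.4,"dy":9.8,"dz":0,"roll":1.6},
  ],
)

```text
time_s: 3.8
tool_pos: [0.3908, 0.1389, 0.2272]
tcp_rot: [[-0.945, 0.328, 0.001], [0.328, 0.945, 0.001], [-0.0, 0.001, -1.0]]
force: [1.0, -0.6, 0.3]
grip_width: 1.0
```

Request:
move_arm(
  plan=[
    {"dx":0,"dy":0,"dz":0.5,"roll":0},
    {"dx":0,"dy":0,"dz":1.5,"roll":0},
    {"dx":0,"dy":0,"dz":2.5,"roll":0},
    {"dx":0,"dy":0,"dz":3.5,"roll":0},
    {"dx":0,"dy":0,"dz":4,"roll":0},
    {"dx":0,"dy":0,"dz":4,"roll":0},
    {"dx":0,"dy":0,"dz":4,"roll":0},
  ],
)

```text
time_s: 4.5
tool_pos: [0.393, 0.1365, 0.1071]
tcp_rot: [[-0.943, 0.332, 0.0], [0.332, 0.943, 0.0], [-0.0, 0.0, -1.0]]
force: [0.6, -0.1, 0.6]
grip_width: 1.0
```

```bash
python3 - <<'E'
from h import *
im,K,R,C=snap('wrist','w4.png'); s=manip.read_state(); print(s['time_s'],s['tool_pos'],s['tcp_rot'].round(3).tolist(),s['force'])
np.savez('w4.npz',K=K,R=R,C=C)
R=s['tcp_rot']; d=np.array([.3916,.1383,.027])-s['tool_pos']; print(d, R.T@d/.03, np.degrees(np.arctan2(R[1,1],R[0,1])))
E
```

```text
4.55 [0.39338054 0.13657137 0.10758476] [[-0.943, 0.332, 0.002], [0.332, 0.943, 0.0], [-0.002, 0.001, -1.0]] [-0.09337592  0.21740311 -0.16959582]
[-0.00178054  0.00172863 -0.08058476] [0.07919548 0.03247489 2.68606861] 70.60507674771789
```

View pics/w4.png

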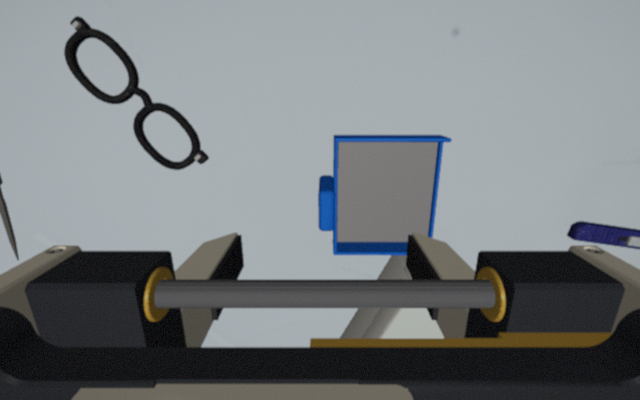

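Request:
move_arm(
  plan=[
    {"dx":0.1,"dy":0,"dz":0.5,"roll":0},
    {"dx":0.1,"dy":0,"dz":1.3,"roll":0},
    {"dx":0.1,"dy":0,"dz":2,"roll":0},
    {"dx":0.1,"dy":0,"dz":2.5,"roll":0},
    {"dx":0.1,"dy":0,"dz":2.65,"roll":0},
    {"dx":0.1,"dy":0,"dz":2.65,"roll":0},
    {"dx":0.1,"dy":0,"dz":2.65,"roll":0},
  ],
)

```text
time_s: 5.25
tool_pos: [0.3906, 0.1377, 0.0282]
tcp_rot: [[-0.943, 0.332, 0.002], [0.332, 0.943, 0.0], [-0.002, 0.001, -1.0]]
force: [0.3, -0.4, -0.7]
grip_width: 0.999
```

```bash
python3 - <<'E'
from h import *
im,K,R,C=snap('wrist','w5.png'); s=manip.read_state(); print(s['time_s'],s['tool_pos'],s['force'])
R=s['tcp_rot']; d=np.array([.3916,.1383,.027])-s['tool_pos']; print(d, R.T@d/.03)
E
```

```text
5.3 [0.3906139  0.13769121 0.02821742] [0.68650344 0.78645105 0.79081258]
[ 0.0009861   0.00060879 -0.00121742] [-0.02418485  0.03001314  0.04066127]
```

View pics/w5.png

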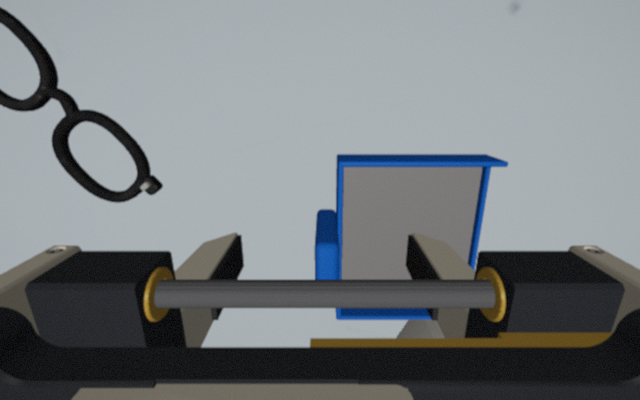

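Request:
move_arm(
  plan=[
    {"dx":0,"dy":0,"dz":0,"roll":0},
    {"dx":0,"dy":0,"dz":0,"roll":0},
    {"dx":0,"dy":0,"dz":0,"roll":0},
    {"dx":0,"dy":0,"dz":0,"roll":0},
    {"dx":0,"dy":0,"dz":0,"roll":0},
    {"dx":0,"dy":0,"dz":0,"roll":0},
    {"dx":0,"dy":0,"dz":0,"roll":0},
    {"dx":0,"dy":0,"dz":0,"roll":0},
    {"dx":0,"dy":0,"dz":0,"roll":0},
    {"dx":0,"dy":0,"dz":0,"roll":0},
  ],
  jaw=1,
)

```text
time_s: 6.3
tool_pos: [0.3897, 0.1376, 0.0272]
tcp_rot: [[-0.943, 0.332, 0.0], [0.332, 0.943, 0.0], [0.0, 0.0, -1.0]]
force: [0.0, -0.6, -0.9]
grip_width: 0.178
```

Request:
move_arm(
  plan=[
    {"dx":0,"dy":0,"dz":0,"roll":0},
    {"dx":0,"dy":0,"dz":0,"roll":0},
    {"dx":0,"dy":0,"dz":0,"roll":0},
  ],
)

```text
time_s: 6.6
tool_pos: [0.3898, 0.1376, 0.0272]
tcp_rot: [[-0.943, 0.332, 0.0], [0.332, 0.943, 0.0], [-0.0, 0.0, -1.0]]
force: [0.7, 1.4, -0.3]
grip_width: 0.131
```

Request:
move_arm(
  plan=[
    {"dx":0,"dy":0,"dz":-0.2,"roll":0},
    {"dx":0,"dy":0,"dz":-0.7,"roll":0},
    {"dx":0,"dy":0,"dz":-1.4,"roll":0},
    {"dx":0,"dy":0,"dz":-2.2,"roll":0},
    {"dx":0,"dy":0,"dz":-3,"roll":0},
    {"dx":0,"dy":0,"dz":-3.8,"roll":0},
    {"dx":0,"dy":0,"dz":-4.4,"roll":0},
    {"dx":0,"dy":0,"dz":-4.7,"roll":0},
    {"dx":0,"dy":0,"dz":-4.7,"roll":0},
    {"dx":0,"dy":0,"dz":-4.7,"roll":0},
  ],
)

```text
time_s: 7.6
tool_pos: [0.3891, 0.1374, 0.1675]
tcp_rot: [[-0.943, 0.332, -0.001], [0.332, 0.943, -0.0], [0.001, -0.001, -1.0]]
force: [0.1, -0.1, -2.9]
grip_width: 0.127
```

```bash
python3 - <<'E'
from h import *
im,K,R,C=snap('wrist','w6.png'); s=manip.read_state(); print(s['time_s'],s['tool_pos'],s['force'],s['grip_width'])
R=s['tcp_rot']; d=np.array([.4443,-.3680,s['tool_pos'][2]])-s['tool_pos']; print(d, R.T@d/.03, R.round(4).tolist())
E
```

```text
7.65 [0.38900539 0.13739886 0.16728024] [-0.5187639  -0.40979736 -2.66381223] 0.12976062666235727
[ 0.05529461 -0.50539886  0.        ] [-7.33555123e+00 -1.52772970e+01  1.26474133e-03] [[-0.9432, 0.3322, -0.002], [0.3322, 0.9432, -0.0003], [0.0018, -0.0009, -1.0]]
```

View pics/w6.png

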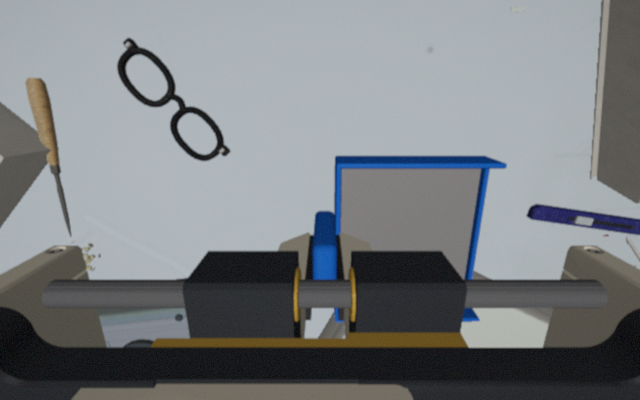

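Request:
move_arm(
  plan=[
    {"dx":-0.1,"dy":-0.2,"dz":0,"roll":0},
    {"dx":-0.3,"dy":-0.7,"dz":0,"roll":0},
    {"dx":-0.7,"dy":-1.5,"dz":0,"roll":0},
    {"dx":-1.2,"dy":-2.5,"dz":0,"roll":0},
    {"dx":-1.7,"dy":-3.5,"dz":0,"roll":0},
    {"dx":-2.2,"dy":-4.5,"dz":0,"roll":0},
    {"dx":-2.6,"dy":-5.5,"dz":0,"roll":0},
    {"dx":-3.1,"dy":-6.5,"dz":0,"roll":0},
    {"dx":-3.6,"dy":-7.5,"dz":0,"roll":0},
    {"dx":-4.1,"dy":-8.5,"dz":0,"roll":0},
  ],
)

```text
time_s: 8.65
tool_pos: [0.4205, -0.1455, 0.1675]
tcp_rot: [[-0.943, 0.333, -0.001], [0.333, 0.943, 0.001], [0.001, 0.0, -1.0]]
force: [1.2, 0.3, -2.6]
grip_width: 0.13
```

Request:
move_arm(
  plan=[
    {"dx":-0.5,"dy":-1,"dz":0,"roll":-0.2},
    {"dx":-1,"dy":-2,"dz":0,"roll":-0.4},
    {"dx":-1.4,"dy":-3,"dz":0,"roll":-0.6},
    {"dx":-1.9,"dy":-4,"dz":0,"roll":-0.8},
    {"dx":-2.3,"dy":-5,"dz":0,"roll":-1},
    {"dx":-2.7,"dy":-5.8,"dz":0,"roll":-1.2},
    {"dx":-3,"dy":-6.4,"dz":0,"roll":-1.4},
    {"dx":-3.2,"dy":-6.7,"dz":0,"roll":-1.5},
    {"dx":-3.2,"dy":-6.8,"dz":0,"roll":-1.5},
    {"dx":-3.2,"dy":-6.8,"dz":0,"roll":-1.5},
  ],
)

```text
time_s: 9.65
tool_pos: [0.4434, -0.3677, 0.1675]
tcp_rot: [[-0.978, 0.207, -0.001], [0.207, 0.978, 0.001], [0.001, 0.001, -1.0]]
force: [0.3, 0.7, -3.5]
grip_width: 0.127
```

```bash
python3 - <<'E'
from h import *
im,K,R,C=snap('wrist','w7.png'); s=manip.read_state(); print(s['time_s'],s['tool_pos'],s['force'],s['grip_width'])
np.savez('w7.npz',K=K,R=R,C=C)
R=s['tcp_rot']; d=np.array([.4443,-.3680,s['tool_pos'][2]])-s['tool_pos']; print(d, R.T@d/.03, R.round(4).tolist(),np.degrees(np.arctan2(R[1,1],R[0,1])))
snap('top','t7.png'); snap('side','s7.png')
E
```

```text
9.7 [ 0.44351561 -0.36725511  0.16780022] [-0.79985894 -1.37439964 -3.03034585] 0.12863423245309222
[ 0.00078439 -0.00074489  0.        ] [-3.07045080e-02 -1.89044257e-02 -5.05336841e-05] [[-0.9785, 0.2062, -0.0008], [0.2062, 0.9785, 0.0012], [0.001, 0.0011, -1.0]] 78.09980188037827
```

View pics/w7.png

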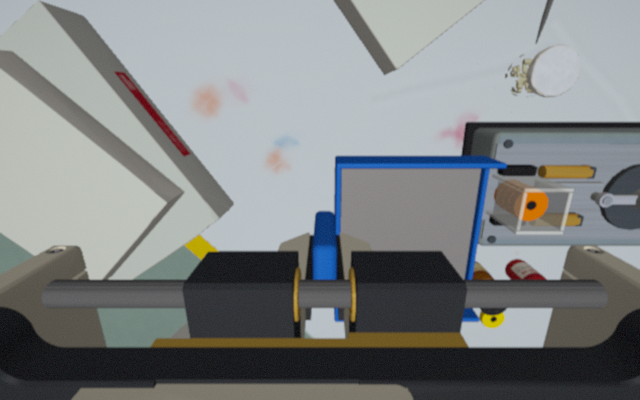

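View pics/s7.png

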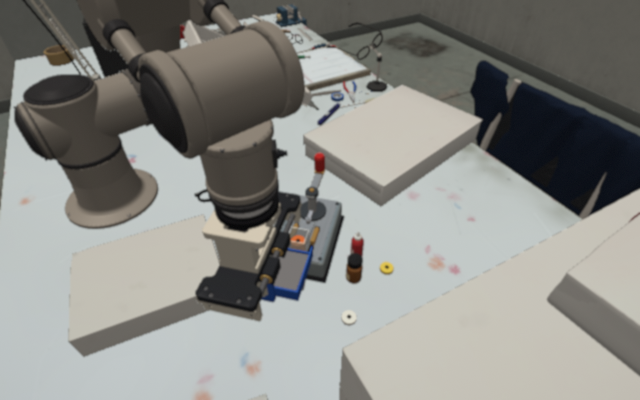

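```bash
python3 - <<'E'
from h import *
d=np.load('w7.npz');K,R,C=d['K'],d['R'],d['C']
b=cv2.imread('pics/w7.png')[140:340,300:520]; cv2.imwrite('pics/w7z.png',cv2.resize(b,None,fx=3.4,fy=3.0,interpolation=cv2.INTER_CUBIC))
s=manip.read_state();T=s['tcp_rot'];p=s['tool_pos']
for u,v in [(336.5,156.5),(503,163),(478,320)]:
    X=onplane(K,R,C,u,v,.1645); print(T.T@(X-p))
E
```

```text
[0.05263135 0.00563391 0.00370218]
[0.04915753 0.09245013 0.00375147]
[-0.04879041  0.09378492  0.00371553]
```

View pics/w7z.png

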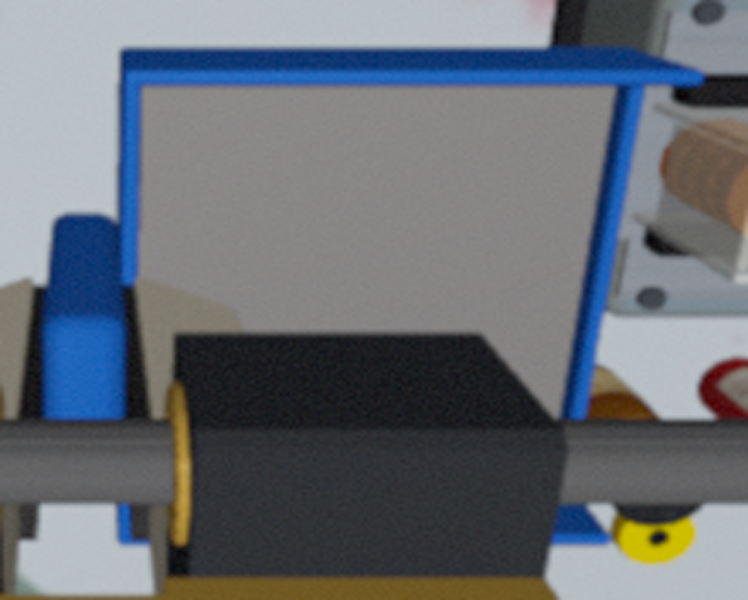

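Request:
move_arm(
  plan=[
    {"dx":0,"dy":-0.2,"dz":0.4,"roll":0},
    {"dx":0,"dy":-0.4,"dz":1.2,"roll":0},
    {"dx":0,"dy":-0.4,"dz":2,"roll":0},
    {"dx":0,"dy":-0.4,"dz":2.8,"roll":0},
    {"dx":0,"dy":-0.4,"dz":3.6,"roll":0},
    {"dx":0,"dy":-0.4,"dz":4.2,"roll":0},
    {"dx":0,"dy":-0.4,"dz":4.5,"roll":0},
    {"dx":0,"dy":-0.4,"dz":4.5,"roll":0},
    {"dx":0,"dy":-0.4,"dz":4.5,"roll":0},
  ],
)

```text
time_s: 10.7
tool_pos: [0.4417, -0.3801, 0.0336]
tcp_rot: [[-0.979, 0.206, 0.001], [0.206, 0.979, -0.001], [-0.001, -0.0, -1.0]]
force: [0.2, -0.5, -2.5]
grip_width: 0.127
```

```bash
python3 - <<'E'
from h import *
im,K,R,C=snap('wrist','w8.png'); s=manip.read_state(); print(s['time_s'],s['tool_pos'],s['force'],s['grip_width'])
R=s['tcp_rot']; d=np.array([.4443,-.3680,.0275])-s['tool_pos']; print(d, R.T@d/.03, R.round(4).tolist(),np.degrees(np.arctan2(R[1,1],R[0,1])))
E
```

```text
10.75 [ 0.44186149 -0.38040268  0.03411164] [ 0.15074937  0.22018786 -2.56860283] 0.12658814592295534
[ 0.00243851  0.01240268 -0.00661164] [0.00600864 0.42153056 0.21993658] [[-0.9785, 0.2061, 0.0013], [0.2061, 0.9785, -0.0013], [-0.0015, -0.0011, -1.0]] 78.10498195066015
```

View pics/w8.png

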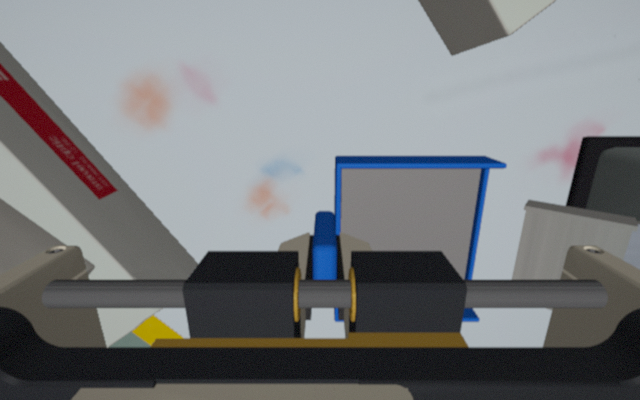

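Request:
move_arm(
  plan=[
    {"dx":0,"dy":0.1,"dz":0.06,"roll":0},
    {"dx":0,"dy":0.25,"dz":0.1,"roll":0},
    {"dx":0,"dy":0.38,"dz":0.12,"roll":0},
    {"dx":0,"dy":0.42,"dz":0.15,"roll":0},
    {"dx":0,"dy":0.42,"dz":0.19,"roll":0},
    {"dx":0,"dy":0.42,"dz":0.22,"roll":0},
    {"dx":0,"dy":0.42,"dz":0.22,"roll":0},
  ],
)

```text
time_s: 11.45
tool_pos: [0.4441, -0.3674, 0.0273]
tcp_rot: [[-0.978, 0.206, 0.0], [0.206, 0.978, 0.0], [-0.0, 0.0, -1.0]]
force: [-1.5, 2.3, 5.0]
grip_width: 0.125
```

```bash
python3 - <<'E'
from h import *
im,K,R,C=snap('wrist','w9.png'); s=manip.read_state(); print(s['time_s'],s['tool_pos'],s['force'],s['grip_width'])
R=s['tcp_rot']; d=np.array([.4443,-.3680,.0272])-s['tool_pos']; print(d, R.T@d/.03,np.degrees(np.arctan2(R[1,1],R[0,1])))
E
```

```text
11.5 [ 0.4441314  -0.36738751  0.02722472] [-0.6994304   3.41762647  5.37411508] 0.13059701187210532
[ 1.68600546e-04 -6.12485603e-04 -2.47193147e-05] [-0.00971058 -0.01881788  0.00082226] 78.09470840051763
```

View pics/w9.png

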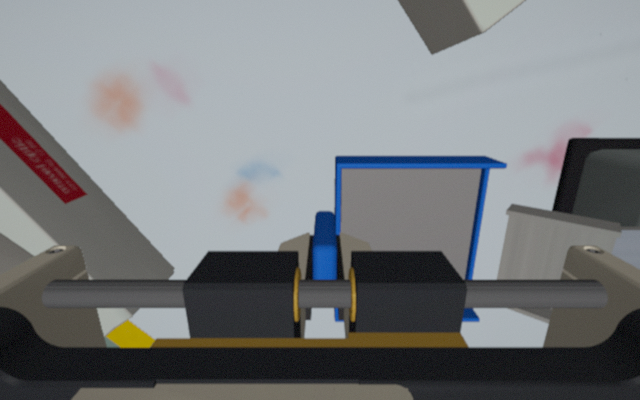

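Request:
move_arm(
  plan=[
    {"dx":0,"dy":0,"dz":0,"roll":0},
    {"dx":0,"dy":0,"dz":0,"roll":0},
    {"dx":0,"dy":0,"dz":0,"roll":0},
    {"dx":0,"dy":0,"dz":0,"roll":0},
    {"dx":0,"dy":0,"dz":0,"roll":0},
  ],
  jaw=0.4,
)

```text
time_s: 12.0
tool_pos: [0.4439, -0.3676, 0.0265]
tcp_rot: [[-0.978, 0.206, -0.0], [0.206, 0.978, 0.0], [0.0, 0.0, -1.0]]
force: [-0.2, 0.1, -0.9]
grip_width: 0.513
```

Request:
move_arm(
  plan=[
    {"dx":0,"dy":0,"dz":-0.4,"roll":0},
    {"dx":0,"dy":0,"dz":-1.2,"roll":0},
    {"dx":0,"dy":0,"dz":-2.2,"roll":0},
    {"dx":0,"dy":0,"dz":-3.4,"roll":0},
    {"dx":0,"dy":0,"dz":-4.6,"roll":0},
    {"dx":0,"dy":0,"dz":-5.6,"roll":0},
    {"dx":0,"dy":0,"dz":-6.4,"roll":0},
    {"dx":0,"dy":0,"dz":-6.7,"roll":0},
    {"dx":0,"dy":0,"dz":-6.7,"roll":0},
  ],
)

```text
time_s: 12.9
tool_pos: [0.4443, -0.3679, 0.2291]
tcp_rot: [[-0.979, 0.206, 0.002], [0.206, 0.979, -0.002], [-0.002, -0.002, -1.0]]
force: [-0.2, -0.5, 0.1]
grip_width: 0.598
```

```bash
python3 - <<'E'
from h import *
im,K,R,C=snap('wrist','w10.png'); s=manip.read_state(); print(s['time_s'],s['tool_pos'],s['force'],s['grip_width'],s['joints'].round(3))
np.savez('w10.npz',K=K,R=R,C=C)
E
```

```text
12.95 [ 0.44382725 -0.36740131  0.22749356] [ 0.33014925  0.31762394 -0.40876137] 0.5978057646964532 [-0.825  0.436  1.377  0.     1.328 -2.188]
```

View pics/w10.png

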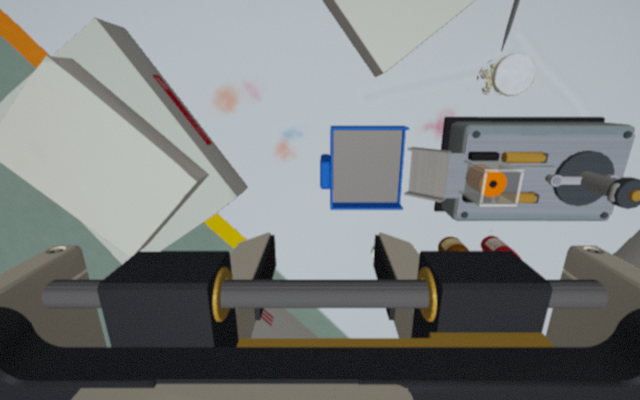

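```bash
python3 - <<'E'
import cv2
b=cv2.imread('pics/w10.png')[105:230,310:480]; cv2.imwrite('pics/w10z.png',cv2.resize(b,None,fx=4.5,fy=4.5,interpolation=cv2.INTER_CUBIC))
E
```

```text
(no output)
```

View pics/w10z.png

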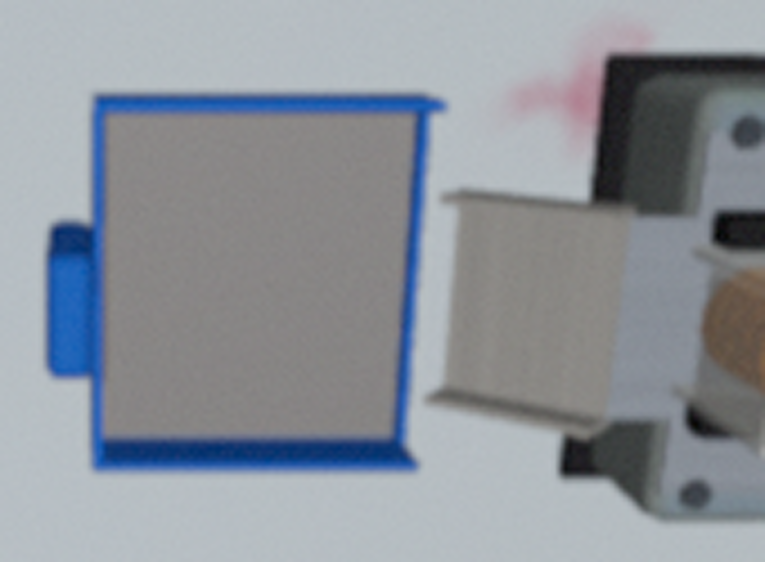

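```bash
python3 - <<'E'
from h import *
d=np.load('w10.npz');K,R,C=d['K'],d['R'],d['C']
a=lambda u,v,h:onplane(K,R,C,u/4.5+310-.4,v/4.5+105-.4,h)[:2]
P=dict(s3=a(747,131,.055),s4=a(695,493,.055),trA=a(95,97,.024),trB=a(446,104,.024),trC=a(416,467,.024),trD=a(95,467,.024),l1=a(459,195,.027),l2=a(444,395,.027),tab=a(69,313,.052))
S=np.array([.5011,-.1010]);th=np.radians(78);ey=np.array([np.cos(th),np.sin(th)]);ex=np.array([ey[1],-ey[0]])
for n,p in P.items(): q=p-S; print(n,p.round(4),(q@ex*1e3).round(1),(q@ey*1e3).round(1))
E
```

```text
s3 [ 0.4328 -0.2043] -45.3 -115.3
s4 [ 0.5207 -0.2227] 44.5 -115.0
trA [ 0.3969 -0.3509] -49.9 -266.1
trB [ 0.4168 -0.2645] -48.4 -177.5
trC [ 0.5121 -0.2848] 49.0 -177.5
trD [ 0.4941 -0.3707] 49.2 -265.3
l1 [ 0.4398 -0.2649] -25.9 -173.0
l2 [ 0.4921 -0.2753] 27.5 -172.4
tab [ 0.4437 -0.3674] -0.8 -272.5
```

Request:
move_arm(
  plan=[
    {"dx":0,"dy":0.5,"dz":0,"roll":0},
    {"dx":0,"dy":1.6,"dz":0,"roll":0},
    {"dx":0,"dy":3,"dz":0,"roll":0},
    {"dx":0,"dy":4.4,"dz":0,"roll":0},
    {"dx":0,"dy":5.8,"dz":0,"roll":0},
    {"dx":0,"dy":7.2,"dz":0,"roll":0},
    {"dx":0,"dy":8.6,"dz":0,"roll":0},
    {"dx":0,"dy":10,"dz":0,"roll":0},
    {"dx":0,"dy":11,"dz":0,"roll":0},
    {"dx":0,"dy":11.3,"dz":0,"roll":0},
  ],
)

```text
time_s: 13.95
tool_pos: [0.513, -0.032, 0.2262]
tcp_rot: [[-0.979, 0.203, -0.003], [0.203, 0.979, 0.002], [0.003, 0.001, -1.0]]
force: [-0.2, 0.1, 0.1]
grip_width: 0.6
```

Request:
move_arm(
  plan=[
    {"dx":0,"dy":0,"dz":0.3,"roll":0},
    {"dx":0,"dy":0,"dz":0.8,"roll":0},
    {"dx":0,"dy":0,"dz":1.2,"roll":0},
    {"dx":0,"dy":0,"dz":1.3,"roll":0},
    {"dx":0,"dy":0,"dz":1.3,"roll":0},
    {"dx":0,"dy":0,"dz":1.3,"roll":0},
  ],
)

```text
time_s: 14.55
tool_pos: [0.514, -0.0364, 0.1889]
tcp_rot: [[-0.978, 0.207, 0.0], [0.207, 0.978, -0.0], [-0.0, 0.0, -1.0]]
force: [-0.2, -0.3, 0.3]
grip_width: 0.599
```

```bash
python3 - <<'E'
from h import *
im,K,R,C=snap('wrist','w11.png'); s=manip.read_state(); print(s['time_s'],s['tool_pos'],s['force'],s['grip_width'],s['joints'].round(3))
np.savez('w11.npz',K=K,R=R,C=C,T=s['tcp_rot'],p=s['tool_pos'])
E
```

```text
14.6 [ 0.51413775 -0.03627253  0.18904982] [-0.38580754  0.0497045  -0.4292633 ] 0.6005499787398156 [-0.219  0.358  1.61   0.     1.172 -1.582]
```

View pics/w11.png

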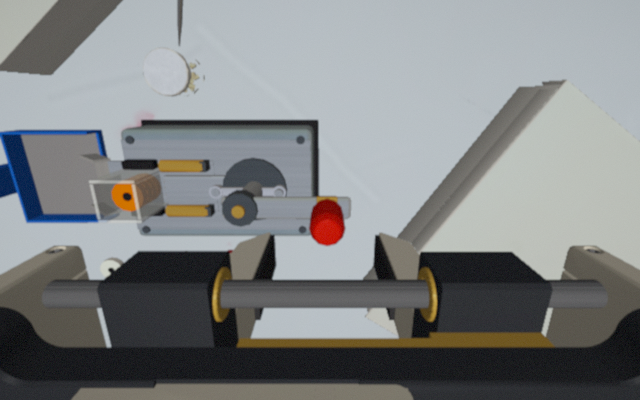

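```bash
python3 - <<'E'
import cv2
b=cv2.imread('pics/w11.png')[110:260,200:370]; cv2.imwrite('pics/w11z.png',cv2.resize(b,None,fx=4,fy=4,interpolation=cv2.INTER_CUBIC))
E
```

```text
(no output)
```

View pics/w11z.png

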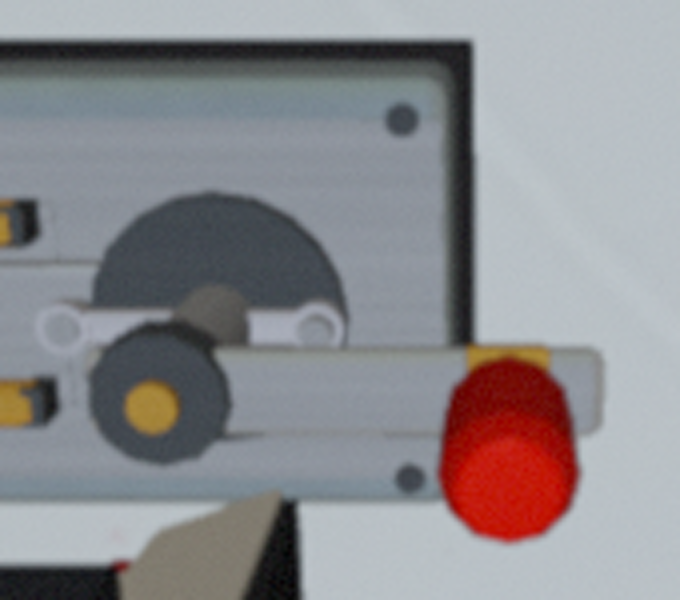

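```bash
python3 - <<'E'
from h import *
d=np.load('w11.npz');K,R,C,T,p=[d[k] for k in 'K R C T p'.split()]
a=lambda u,v,h:onplane(K,R,C,u/4+200-.4,v/4+110-.4,h)
th=np.radians(78);ey=np.array([np.cos(th),np.sin(th)]);ex=np.array([ey[1],-ey[0]])
S0=np.array([.5011,-.1010])
S=a(151,408,.126);Kn=a(511,488,.164);s1=a(402,120,.055);s2=a(410,478,.055)
for n,X in (('S',S),('Kn',Kn),('s1',s1),('s2',s2)):
    q=X[:2]-S0; print(n,X.round(4),(q@ex*1e3).round(2),(q@ey*1e3).round(2),'tool',((T.T@(X-p))*1e3).round(2))
print('throw',np.linalg.norm((Kn-S)[:2]),np.degrees(np.arctan2(*(Kn-S)[[1,0]])))
e1=a(442,470,.155);e2=a(578,470,.155);print('edges tool',(T.T@(e1-p))*1e3,(T.T@(e2-p))*1e3)
print(np.degrees(np.arctan2(T[1,1],T[0,1])))
E
```

```text
S [ 0.5008 -0.1003  0.126 ] -0.43 0.58 tool [ -0.14 -65.44  63.05]
Kn [ 0.5141 -0.0345  0.164 ] -1.15 67.74 tool [ 0.46  1.72 25.05]
s1 [ 0.4661 -0.0492  0.055 ] -44.98 43.39 tool [ 44.42 -22.59 134.01]
s2 [ 0.5539 -0.0678  0.055 ] 44.73 43.46 tool [-45.28 -22.62 134.09]
throw 0.06716358418638366 78.61267527451749
edges tool [-0.30268472 -9.61430597 34.04984507] [-0.29465832 12.89202859 34.05044491]
78.06587041135683
```

Request:
move_arm(
  plan=[
    {"dx":0,"dy":0.05,"dz":0.3,"roll":0},
    {"dx":0,"dy":0.05,"dz":0.8,"roll":0},
    {"dx":0,"dy":0.05,"dz":1.3,"roll":0},
    {"dx":0,"dy":0.05,"dz":1.7,"roll":0},
    {"dx":0,"dy":0.05,"dz":1.88,"roll":0},
    {"dx":0,"dy":0.05,"dz":1.88,"roll":0},
    {"dx":0,"dy":0.05,"dz":1.88,"roll":0},
  ],
)

```text
time_s: 15.3
tool_pos: [0.5145, -0.0344, 0.1326]
tcp_rot: [[-0.979, 0.206, 0.001], [0.206, 0.979, -0.0], [-0.001, 0.0, -1.0]]
force: [-0.8, 0.7, -0.1]
grip_width: 0.6
```

```bash
python3 - <<'E'
from h import *
im,K,R,C=snap('wrist','w12.png'); s=manip.read_state(); print(s['time_s'],s['tool_pos'],s['force'],s['grip_width'])
np.savez('w12.npz',K=K,R=R,C=C,T=s['tcp_rot'],p=s['tool_pos'])
im=cv2.imread('pics/w12.png'); cv2.imwrite('pics/w12z.png',cv2.resize(im[140:330,220:440],None,fx=3.5,fy=3.15,interpolation=cv2.INTER_CUBIC))
E
```

```text
15.35 [ 0.51462461 -0.03443701  0.1327916 ] [-0.5566376   0.7434575   0.63167716] 0.5971968365341765
```

View pics/w12z.png

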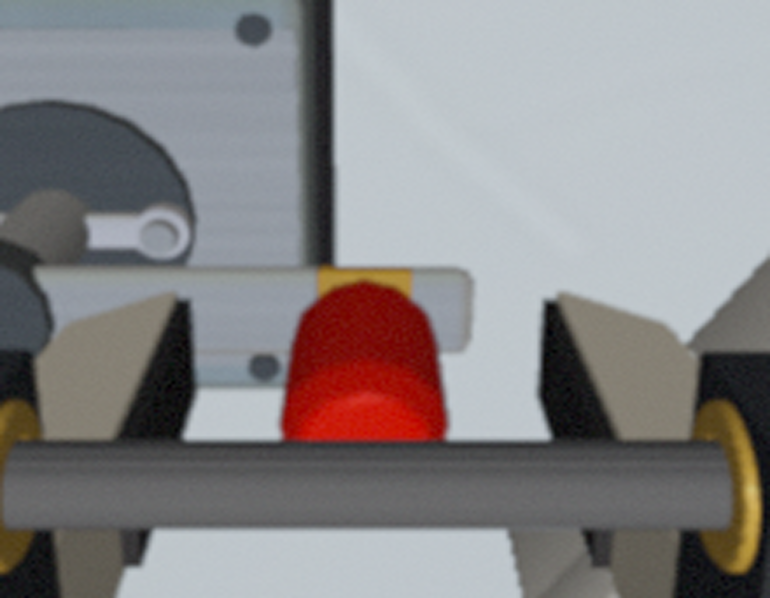

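Request:
move_arm(
  plan=[
    {"dx":0,"dy":0,"dz":0,"roll":0},
    {"dx":0,"dy":0,"dz":0,"roll":0},
    {"dx":0,"dy":0,"dz":0,"roll":0},
    {"dx":0,"dy":0,"dz":0,"roll":0},
  ],
  jaw=1,
)

```text
time_s: 15.75
tool_pos: [0.5143, -0.0344, 0.1324]
tcp_rot: [[-0.979, 0.206, 0.0], [0.206, 0.979, -0.0], [-0.0, 0.0, -1.0]]
force: [-0.1, 0.1, 0.3]
grip_width: 0.303
```

Request:
move_arm(
  plan=[
    {"dx":0,"dy":0,"dz":0,"roll":0},
    {"dx":0,"dy":0,"dz":0,"roll":0},
  ],
)

```text
time_s: 15.95
tool_pos: [0.5142, -0.0345, 0.1323]
tcp_rot: [[-0.978, 0.206, 0.0], [0.206, 0.978, -0.0], [-0.0, -0.0, -1.0]]
force: [-0.5, -1.2, 0.7]
grip_width: 0.256
```

```bash
python3 - <<'E'
from h import *
s=manip.read_state(); print(s['time_s'],s['tool_pos'],s['force'],s['grip_width'])
E
```

```text
15.95 [ 0.51422082 -0.03453301  0.13233108] [-0.45397832 -1.24394387  0.66317897] 0.25552568169458456
```

```bash
cat > arc.py <<'E'
import sys, numpy as np
# python3 arc.py r a0 rows_angles... ; optional shift to blend out (mm, dispenser x,y) spread over rows
def rows(r,angs,sx=0,sy=0):
    p=lambda a:np.array([r*np.sin(np.radians(a)),r*np.cos(np.radians(a))])
    n=len(angs)-1; out=[]
    for i,a in enumerate(angs[1:],1):
        q=p(a)-p(angs[0])+np.array([sx,sy])*i/n
        out.append((round(-q[0]/30,2),round(q[1]/30,2)))
    return out
if __name__=='__main__':
    for o in rows(67,[0,.8,3,6.6,11.6,18]): print(o)
    for st in range(18,360,72):
        print(st,rows(67,[st+7.2*i for i in range(11)]))
E
python3 arc.py; python3 - <<'E'
from h import *
s=manip.read_state(); print(s['ft_torque'],s['tau'].round(2))
E
```

```text
(np.float64(-0.03), np.float64(-0.0))
(np.float64(-0.12), np.float64(-0.0))
(np.float64(-0.26), np.float64(-0.01))
(np.float64(-0.45), np.float64(-0.05))
(np.float64(-0.69), np.float64(-0.11))
18 [(np.float64(-0.26), np.float64(-0.1)), (np.float64(-0.51), np.float64(-0.24)), (np.float64(-0.73), np.float64(-0.4)), (np.float64(-0.94), np.float64(-0.6)), (np.float64(-1.12), np.float64(-0.81)), (np.float64(-1.27), np.float64(-1.05)), (np.float64(-1.39), np.float64(-1.3)), (np.float64(-1.47), np.float64(-1.57)), (np.float64(-1.53), np.float64(-1.84)), (np.float64(-1.54), np.float64(-2.12))]
90 [(np.float64(0.02), np.float64(-0.28)), (np.float64(0.07), np.float64(-0.56)), (np.float64(0.16), np.float64(-0.82)), (np.float64(0.28), np.float64(-1.08)), (np.float64(0.43), np.float64(-1.31)), (np.float64(0.61), np.float64(-1.53)), (np.float64(0.81), np.float64(-1.72)), (np.float64(1.04), np.float64(-1.89)), (np.float64(1.28), np.float64(-2.02)), (np.float64(1.54), np.float64(-2.12))]
162 [(np.float64(0.27), np.float64(-0.07)), (np.float64(0.55), np.float64(-0.1)), (np.float64(0.83), np.float64(-
[... 429 characters left out ...]
p.float64(0.43), np.float64(1.31)), (np.float64(0.41), np.float64(1.59)), (np.float64(0.36), np.float64(1.87)), (np.float64(0.27), np.float64(2.13)), (np.float64(0.15), np.float64(2.39)), (np.float64(0.0), np.float64(2.63))]
306 [(np.float64(-0.18), np.float64(0.22)), (np.float64(-0.38), np.float64(0.41)), (np.float64(-0.61), np.float64(0.57)), (np.float64(-0.86), np.float64(0.71)), (np.float64(-1.12), np.float64(0.81)), (np.float64(-1.39), np.float64(0.88)), (np.float64(-1.67), np.float64(0.92)), (np.float64(-1.95), np.float64(0.92)), (np.float64(-2.23), np.float64(0.88)), (np.float64(-2.5), np.float64(0.81))]
[-0.07709999  0.03439121 -0.03430033] [  0.53 -43.43 -20.87   0.22   0.05  -0.  ]
```

Request:
move_arm(
  plan=[
    {"dx":-0.03,"dy":0,"dz":0,"roll":0},
    {"dx":-0.12,"dy":0,"dz":0,"roll":0},
    {"dx":-0.26,"dy":-0.01,"dz":0,"roll":0},
    {"dx":-0.45,"dy":-0.05,"dz":0,"roll":0},
    {"dx":-0.69,"dy":-0.11,"dz":0,"roll":0},
  ],
)

```text
time_s: 16.45
tool_pos: [0.5342, -0.042, 0.1323]
tcp_rot: [[-0.979, 0.206, -0.0], [0.206, 0.979, 0.0], [0.0, 0.0, -1.0]]
force: [-2.6, -1.6, 2.5]
grip_width: 0.253
```

```bash
cat > st.py <<'E'
from h import *
import sys
s=manip.read_state(); th=np.radians(78);ey=np.array([np.cos(th),np.sin(th)]);ex=np.array([ey[1],-ey[0]])
K0=np.array([.5142,-.0345]); q=s['tool_pos'][:2]-K0; F=s['force'][:2]
r=67.; qx,qy=q@ex*1e3,q@ey*1e3
a=np.degrees(np.arctan2(qx,qy+r)); rr=np.hypot(qx,qy+r)
er=np.array([np.sin(np.radians(a)),np.cos(np.radians(a))]); et=np.array([er[1],-er[0]]); f=np.array([F@ex,F@ey])
print('t',s['time_s'],'ang',a.round(1),'r',rr.round(2),'F disp x,y',f.round(2),'rad',(f@er).round(2),'tan',(f@et).round(2),'Fz',s['force'][2].round(1),'w',round(s['grip_width']*92,1))
E
python3 st.py
```

```text
t 16.45 ang 18.3 r 67.22 F disp x,y [-2.25 -2.13] rad -2.73 tan -1.47 Fz 2.5 w 23.3
```

```bash
python3 -c "
from arc import rows
for o in rows(67,[18+7.2*i for i in range(6)],-.5,0): print(float(o[0]),float(o[1]))"
```

```text
-0.26 -0.1
-0.5 -0.24
-0.72 -0.4
-0.92 -0.6
-1.1 -0.81
```

Request:
move_arm(
  plan=[
    {"dx":-0.26,"dy":-0.1,"dz":0,"roll":0},
    {"dx":-0.5,"dy":-0.24,"dz":0,"roll":0},
    {"dx":-0.72,"dy":-0.4,"dz":0,"roll":0},
    {"dx":-0.92,"dy":-0.6,"dz":0,"roll":0},
    {"dx":-1.1,"dy":-0.81,"dz":0,"roll":0},
  ],
)

```text
time_s: 16.95
tool_pos: [0.5617, -0.0729, 0.1323]
tcp_rot: [[-0.979, 0.206, 0.001], [0.206, 0.979, 0.0], [-0.001, 0.0, -1.0]]
force: [-0.9, 0.3, 3.6]
grip_width: 0.253
```

```bash
python3 st.py
```

```text
t 16.95 ang 54.2 r 67.15 F disp x,y [-0.94  0.07] rad -0.72 tan -0.6 Fz 3.6 w 23.2
```

```bash
python3 -c "
from arc import rows
for s in range(54,360,36):
  print(s,' '.join('(%.2f,%.2f)'%o for o in rows(67,[s+7.2*i for i in range(6)])))"
```

```text
54 (-0.15,-0.24) (-0.27,-0.49) (-0.36,-0.76) (-0.41,-1.03) (-0.43,-1.31)
90 (0.02,-0.28) (0.07,-0.56) (0.16,-0.82) (0.28,-1.08) (0.43,-1.31)
126 (0.18,-0.22) (0.38,-0.41) (0.61,-0.57) (0.86,-0.71) (1.12,-0.81)
162 (0.27,-0.07) (0.55,-0.10) (0.83,-0.10) (1.11,-0.07) (1.38,-0.00)
198 (0.26,0.10) (0.51,0.24) (0.73,0.40) (0.94,0.60) (1.12,0.81)
234 (0.15,0.24) (0.27,0.49) (0.36,0.76) (0.41,1.03) (0.43,1.31)
270 (-0.02,0.28) (-0.07,0.56) (-0.16,0.82) (-0.28,1.08) (-0.43,1.31)
306 (-0.18,0.22) (-0.38,0.41) (-0.61,0.57) (-0.86,0.71) (-1.12,0.81)
342 (-0.27,0.07) (-0.55,0.10) (-0.83,0.10) (-1.11,0.07) (-1.38,0.00)
```

Request:
move_arm(
  plan=[
    {"dx":-0.15,"dy":-0.24,"dz":0,"roll":0},
    {"dx":-0.27,"dy":-0.49,"dz":0,"roll":0},
    {"dx":-0.36,"dy":-0.76,"dz":0,"roll":0},
    {"dx":-0.41,"dy":-1.03,"dz":0,"roll":0},
    {"dx":-0.43,"dy":-1.31,"dz":0,"roll":0},
  ],
)

```text
time_s: 17.45
tool_pos: [0.5657, -0.1142, 0.1323]
tcp_rot: [[-0.978, 0.206, 0.001], [0.206, 0.978, 0.0], [-0.001, 0.0, -1.0]]
force: [1.4, 2.4, 4.2]
grip_width: 0.252
```

```bash
python3 st.py
```

```text
t 17.45 ang 90.2 r 66.95 F disp x,y [0.87 2.61] rad 0.86 tan -2.62 Fz 4.2 w 23.2
```

Request:
move_arm(
  plan=[
    {"dx":0.01,"dy":-0.28,"dz":0,"roll":0},
    {"dx":0.06,"dy":-0.56,"dz":-0.01,"roll":0},
    {"dx":0.15,"dy":-0.82,"dz":-0.01,"roll":0},
    {"dx":0.27,"dy":-1.08,"dz":-0.01,"roll":0},
    {"dx":0.42,"dy":-1.31,"dz":-0.01,"roll":0},
  ],
)

```text
time_s: 17.95
tool_pos: [0.5447, -0.15, 0.1323]
tcp_rot: [[-0.978, 0.206, 0.0], [0.206, 0.978, 0.0], [-0.0, 0.0, -1.0]]
force: [2.4, 0.8, 0.6]
grip_width: 0.251
```

```bash
python3 st.py
```

```text
t 17.95 ang 126.4 r 66.88 F disp x,y [2.13 1.31] rad 0.94 tan -2.32 Fz 0.6 w 23.1
```

Request:
move_arm(
  plan=[
    {"dx":0.18,"dy":-0.22,"dz":0,"roll":0},
    {"dx":0.38,"dy":-0.41,"dz":0,"roll":0},
    {"dx":0.61,"dy":-0.58,"dz":0,"roll":0},
    {"dx":0.86,"dy":-0.72,"dz":0,"roll":0},
    {"dx":1.12,"dy":-0.82,"dz":0,"roll":0},
  ],
)

```text
time_s: 18.45
tool_pos: [0.5062, -0.1669, 0.1324]
tcp_rot: [[-0.978, 0.206, -0.0], [0.206, 0.978, -0.0], [0.0, -0.0, -1.0]]
force: [1.8, -1.6, -2.2]
grip_width: 0.256
```

```bash
python3 st.py
```

```text
t 18.45 ang 162.9 r 67.17 F disp x,y [ 2.14 -1.2 ] rad 1.77 tan -1.69 Fz -2.2 w 23.6
```

Request:
move_arm(
  plan=[
    {"dx":0.27,"dy":-0.07,"dz":0,"roll":0},
    {"dx":0.55,"dy":-0.11,"dz":0,"roll":0},
    {"dx":0.83,"dy":-0.11,"dz":0.01,"roll":0},
    {"dx":1.11,"dy":-0.08,"dz":0.01,"roll":0},
    {"dx":1.38,"dy":0,"dz":0.01,"roll":0},
  ],
)

```text
time_s: 18.95
tool_pos: [0.4657, -0.1577, 0.1323]
tcp_rot: [[-0.978, 0.206, -0.0], [0.206, 0.978, 0.0], [0.001, -0.0, -1.0]]
force: [-1.1, -0.7, 0.5]
grip_width: 0.249
```

```bash
python3 st.py
```

```text
t 18.95 ang -161.0 r 67.26 F disp x,y [-0.92 -0.9 ] rad 1.15 tan 0.57 Fz 0.5 w 22.9
```

Request:
move_arm(
  plan=[
    {"dx":0.26,"dy":0.1,"dz":0,"roll":0},
    {"dx":0.51,"dy":0.24,"dz":0,"roll":0},
    {"dx":0.73,"dy":0.4,"dz":0,"roll":0},
    {"dx":0.94,"dy":0.6,"dz":0,"roll":0},
    {"dx":1.13,"dy":0.81,"dz":0,"roll":0},
  ],
)

```text
time_s: 19.45
tool_pos: [0.4382, -0.1264, 0.1323]
tcp_rot: [[-0.979, 0.206, 0.0], [0.206, 0.979, 0.0], [-0.0, 0.0, -1.0]]
force: [0.8, 1.8, 1.2]
grip_width: 0.25
```

```bash
python3 st.py
```

```text
t 19.45 ang -125.0 r 67.4 F disp x,y [0.41 1.96] rad -1.46 tan 1.37 Fz 1.2 w 23.0
```

Request:
move_arm(
  plan=[
    {"dx":0.15,"dy":0.24,"dz":0,"roll":0},
    {"dx":0.27,"dy":0.49,"dz":0,"roll":0},
    {"dx":0.36,"dy":0.76,"dz":0,"roll":0},
    {"dx":0.41,"dy":1.03,"dz":0,"roll":0},
    {"dx":0.42,"dy":1.31,"dz":0,"roll":0},
  ],
)

```text
time_s: 19.95
tool_pos: [0.4345, -0.0855, 0.1323]
tcp_rot: [[-0.979, 0.206, 0.0], [0.206, 0.979, -0.0], [-0.0, -0.0, -1.0]]
force: [0.5, -0.2, 2.0]
grip_width: 0.254
```

```bash
python3 st.py
```

```text
t 19.95 ang -89.6 r 67.36 F disp x,y [ 0.53 -0.12] rad -0.53 tan -0.12 Fz 2.0 w 23.3
```

Request:
move_arm(
  plan=[
    {"dx":-0.02,"dy":0.28,"dz":0,"roll":0},
    {"dx":-0.07,"dy":0.56,"dz":0,"roll":0},
    {"dx":-0.16,"dy":0.82,"dz":-0.01,"roll":0},
    {"dx":-0.28,"dy":1.08,"dz":-0.01,"roll":0},
    {"dx":-0.43,"dy":1.31,"dz":-0.01,"roll":0},
  ],
)

```text
time_s: 20.45
tool_pos: [0.4554, -0.0499, 0.1323]
tcp_rot: [[-0.979, 0.206, -0.0], [0.206, 0.979, -0.0], [0.0, -0.0, -1.0]]
force: [0.4, -1.6, -1.4]
grip_width: 0.254
```

```bash
python3 st.py
```

```text
t 20.45 ang -53.8 r 67.3 F disp x,y [ 0.74 -1.52] rad -1.49 tan -0.79 Fz -1.4 w 23.4
```

Request:
move_arm(
  plan=[
    {"dx":-0.18,"dy":0.22,"dz":0,"roll":0},
    {"dx":-0.38,"dy":0.41,"dz":0,"roll":0},
    {"dx":-0.61,"dy":0.57,"dz":0,"roll":0},
    {"dx":-0.86,"dy":0.7,"dz":0,"roll":0},
    {"dx":-1.12,"dy":0.8,"dz":0,"roll":0},
  ],
)

```text
time_s: 20.95
tool_pos: [0.4933, -0.0335, 0.1324]
tcp_rot: [[-0.979, 0.206, -0.001], [0.206, 0.979, 0.0], [0.001, 0.0, -1.0]]
force: [-0.6, 0.0, -0.9]
grip_width: 0.25
```

```bash
python3 st.py; python3 - <<'E'
from h import *
E
```

```text
t 20.95 ang -18.0 r 66.91 F disp x,y [-0.6  -0.09] rad 0.1 tan -0.6 Fz -0.9 w 23.0
```

Request:
move_arm(
  plan=[
    {"dx":-0.27,"dy":0.07,"dz":0,"roll":0},
    {"dx":-0.55,"dy":0.1,"dz":0,"roll":0},
    {"dx":-0.83,"dy":0.1,"dz":0,"roll":0},
    {"dx":-1.11,"dy":0.07,"dz":0,"roll":0},
    {"dx":-1.38,"dy":0,"dz":0,"roll":0},
  ],
)

```text
time_s: 21.45
tool_pos: [0.534, -0.0425, 0.1324]
tcp_rot: [[-0.979, 0.206, -0.0], [0.206, 0.979, 0.0], [0.0, 0.0, -1.0]]
force: [-0.5, 2.1, -1.1]
grip_width: 0.249
```

```bash
python3 st.py
```

```text
t 21.45 ang 18.4 r 66.69 F disp x,y [-0.94  1.96] rad 1.57 tan -1.51 Fz -1.1 w 22.9
```

Request:
move_arm(
  plan=[
    {"dx":-0.26,"dy":-0.1,"dz":0,"roll":0},
    {"dx":-0.51,"dy":-0.23,"dz":0,"roll":0},
    {"dx":-0.73,"dy":-0.39,"dz":0,"roll":0},
    {"dx":-0.94,"dy":-0.59,"dz":0,"roll":0},
    {"dx":-1.11,"dy":-0.8,"dz":0,"roll":0},
  ],
)

```text
time_s: 21.95
tool_pos: [0.5614, -0.0734, 0.1324]
tcp_rot: [[-0.978, 0.206, 0.0], [0.206, 0.978, 0.0], [-0.0, 0.0, -1.0]]
force: [0.6, 1.7, -3.0]
grip_width: 0.256
```

```bash
python3 st.py
```

```text
t 21.95 ang 54.5 r 66.72 F disp x,y [0.25 1.77] rad 1.23 tan -1.3 Fz -3.0 w 23.5
```

Request:
move_arm(
  plan=[
    {"dx":-0.15,"dy":-0.24,"dz":0,"roll":0},
    {"dx":-0.27,"dy":-0.49,"dz":0.01,"roll":0},
    {"dx":-0.37,"dy":-0.76,"dz":0.01,"roll":0},
    {"dx":-0.42,"dy":-1.03,"dz":0.01,"roll":0},
    {"dx":-0.44,"dy":-1.31,"dz":0.01,"roll":0},
  ],
)

```text
time_s: 22.45
tool_pos: [0.5658, -0.1146, 0.1324]
tcp_rot: [[-0.978, 0.206, 0.0], [0.206, 0.978, 0.0], [-0.0, 0.0, -1.0]]
force: [0.9, 1.6, -0.8]
grip_width: 0.25
```

```bash
python3 st.py
```

```text
t 22.45 ang 90.5 r 67.11 F disp x,y [0.52 1.75] rad 0.51 tan -1.76 Fz -0.8 w 23.0
```

Request:
move_arm(
  plan=[
    {"dx":0.02,"dy":-0.28,"dz":0,"roll":0},
    {"dx":0.07,"dy":-0.56,"dz":0,"roll":0},
    {"dx":0.16,"dy":-0.82,"dz":0,"roll":0},
    {"dx":0.28,"dy":-1.08,"dz":0,"roll":0},
    {"dx":0.43,"dy":-1.31,"dz":0,"roll":0},
  ],
)

```text
time_s: 22.95
tool_pos: [0.5448, -0.1504, 0.1323]
tcp_rot: [[-0.978, 0.206, 0.001], [0.206, 0.978, -0.0], [-0.001, -0.0, -1.0]]
force: [1.4, 1.8, -0.6]
grip_width: 0.251
```

```bash
python3 st.py
```

```text
t 22.95 ang 126.5 r 67.19 F disp x,y [0.98 2.04] rad -0.43 tan -2.22 Fz -0.6 w 23.0
```

Request:
move_arm(
  plan=[
    {"dx":0.18,"dy":-0.22,"dz":0,"roll":0},
    {"dx":0.38,"dy":-0.41,"dz":0,"roll":0},
    {"dx":0.61,"dy":-0.57,"dz":0,"roll":0},
    {"dx":0.86,"dy":-0.71,"dz":0,"roll":0},
    {"dx":1.12,"dy":-0.81,"dz":0,"roll":0},
  ],
)

```text
time_s: 23.45
tool_pos: [0.5065, -0.1671, 0.1323]
tcp_rot: [[-0.978, 0.206, 0.0], [0.206, 0.978, -0.001], [-0.0, -0.0, -1.0]]
force: [1.6, -0.5, 0.0]
grip_width: 0.25
```

```bash
python3 st.py
```

```text
t 23.45 ang 162.7 r 67.3 F disp x,y [ 1.68 -0.18] rad 0.67 tan -1.55 Fz 0.0 w 23.0
```

Request:
move_arm(
  plan=[
    {"dx":0.27,"dy":-0.07,"dz":0,"roll":0},
    {"dx":0.55,"dy":-0.1,"dz":0,"roll":0},
    {"dx":0.83,"dy":-0.1,"dz":0,"roll":0},
    {"dx":1.11,"dy":-0.07,"dz":0,"roll":0},
    {"dx":1.38,"dy":0,"dz":0,"roll":0},
  ],
)

```text
time_s: 23.95
tool_pos: [0.4656, -0.1577, 0.1323]
tcp_rot: [[-0.978, 0.206, -0.001], [0.206, 0.978, 0.0], [0.001, 0.0, -1.0]]
force: [-0.4, -0.7, 3.5]
grip_width: 0.255
```

```bash
python3 st.py
```

```text
t 23.95 ang -161.0 r 67.29 F disp x,y [-0.21 -0.77] rad 0.8 tan -0.05 Fz 3.5 w 23.5
```

Request:
move_arm(
  plan=[
    {"dx":0.26,"dy":0.1,"dz":0,"roll":0},
    {"dx":0.51,"dy":0.24,"dz":-0.01,"roll":0},
    {"dx":0.73,"dy":0.4,"dz":-0.01,"roll":0},
    {"dx":0.94,"dy":0.6,"dz":-0.01,"roll":0},
    {"dx":1.12,"dy":0.81,"dz":-0.01,"roll":0},
  ],
)

```text
time_s: 24.45
tool_pos: [0.4383, -0.1263, 0.1323]
tcp_rot: [[-0.979, 0.206, -0.0], [0.206, 0.979, 0.001], [0.0, 0.001, -1.0]]
force: [0.5, 0.9, -0.1]
grip_width: 0.253
```

```bash
python3 st.py
```

```text
t 24.45 ang -125.0 r 67.34 F disp x,y [0.31 0.98] rad -0.82 tan 0.63 Fz -0.1 w 23.3
```

Request:
move_arm(
  plan=[
    {"dx":0.15,"dy":0.24,"dz":0,"roll":0},
    {"dx":0.27,"dy":0.49,"dz":0,"roll":0},
    {"dx":0.36,"dy":0.76,"dz":0,"roll":0},
    {"dx":0.41,"dy":1.03,"dz":0,"roll":0},
    {"dx":0.43,"dy":1.31,"dz":0,"roll":0},
  ],
)

```text
time_s: 24.95
tool_pos: [0.4344, -0.0855, 0.1324]
tcp_rot: [[-0.979, 0.206, 0.0], [0.206, 0.979, 0.0], [-0.0, 0.0, -1.0]]
force: [1.7, -0.4, -3.3]
grip_width: 0.252
```

```bash
python3 st.py
```

```text
t 24.95 ang -89.5 r 67.46 F disp x,y [ 1.72 -0.09] rad -1.72 tan -0.08 Fz -3.3 w 23.2
```

Request:
move_arm(
  plan=[
    {"dx":-0.03,"dy":0.28,"dz":0,"roll":0},
    {"dx":-0.08,"dy":0.56,"dz":0.01,"roll":0},
    {"dx":-0.17,"dy":0.82,"dz":0.01,"roll":0},
    {"dx":-0.29,"dy":1.08,"dz":0.01,"roll":0},
    {"dx":-0.44,"dy":1.3,"dz":0.01,"roll":0},
  ],
)

```text
time_s: 25.45
tool_pos: [0.4558, -0.0502, 0.1323]
tcp_rot: [[-0.979, 0.206, 0.0], [0.206, 0.979, 0.0], [-0.0, 0.0, -1.0]]
force: [-0.8, 0.2, -0.6]
grip_width: 0.25
```

```bash
python3 st.py
```

```text
t 25.45 ang -53.7 r 66.84 F disp x,y [-0.79  0.04] rad 0.66 tan -0.44 Fz -0.6 w 23.0
```

Request:
move_arm(
  plan=[
    {"dx":-0.18,"dy":0.22,"dz":0,"roll":0},
    {"dx":-0.38,"dy":0.41,"dz":0,"roll":0},
    {"dx":-0.61,"dy":0.57,"dz":0,"roll":0},
    {"dx":-0.86,"dy":0.71,"dz":0,"roll":0},
    {"dx":-1.12,"dy":0.81,"dz":0,"roll":0},
  ],
)

```text
time_s: 25.95
tool_pos: [0.494, -0.0336, 0.1323]
tcp_rot: [[-0.979, 0.206, 0.0], [0.206, 0.979, 0.0], [-0.0, 0.0, -1.0]]
force: [-0.5, 0.9, 2.1]
grip_width: 0.25
```

```bash
python3 st.py; python3 - <<'E'
from h import *
from arc import rows
print([(float(a),float(b)) for a,b in rows(67,[342,348.4,353.4,357,359.2,360])])
s=manip.read_state(); R=s['tcp_rot']; print(R.T@(np.array([.5142,-.0345,.1323])-s['tool_pos'])/.03)
E
```

```text
t 25.95 ang -17.4 r 66.69 F disp x,y [-0.67  0.75] rad 0.92 tan -0.42 Fz 2.1 w 23.0
[(-0.24, 0.06), (-0.43, 0.09), (-0.57, 0.11), (-0.66, 0.11), (-0.69, 0.11)]
[-0.66585202  0.11105668  0.00093699]
```

Request:
move_arm(
  plan=[
    {"dx":-0.23,"dy":0.06,"dz":0,"roll":0},
    {"dx":-0.41,"dy":0.1,"dz":0,"roll":0},
    {"dx":-0.55,"dy":0.12,"dz":0,"roll":0},
    {"dx":-0.63,"dy":0.12,"dz":0,"roll":0},
    {"dx":-0.67,"dy":0.12,"dz":0,"roll":0},
    {"dx":-0.67,"dy":0.12,"dz":0,"roll":0},
    {"dx":-0.67,"dy":0.12,"dz":0,"roll":0},
  ],
)

```text
time_s: 26.65
tool_pos: [0.5136, -0.0346, 0.1323]
tcp_rot: [[-0.978, 0.206, 0.0], [0.206, 0.978, 0.0], [-0.0, 0.0, -1.0]]
force: [0.4, 0.1, 2.0]
grip_width: 0.252
```

```bash
python3 st.py; python3 - <<'E'
from h import *
snap('side','s13.png'); snap('top','t13.png'); im,K,R,C=snap('wrist','w13.png')
E
python3 st.py
```

```text
t 26.65 ang -0.5 r 66.75 F disp x,y [0.39 0.14] rad 0.14 tan 0.39 Fz 2.0 w 23.2
t 26.8 ang -0.6 r 66.81 F disp x,y [0.83 0.03] rad 0.03 tan 0.83 Fz 2.1 w 23.1
```

View pics/w13.png

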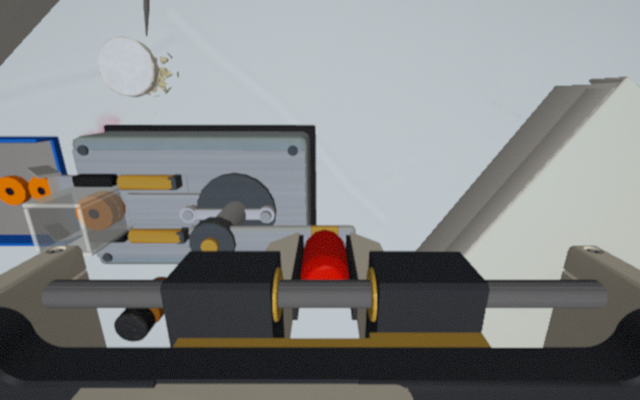

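View pics/s13.png

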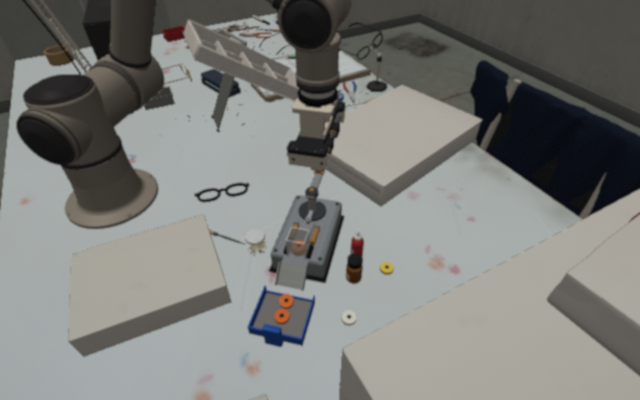

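Request:
move_arm(
  plan=[
    {"dx":-0.02,"dy":0,"dz":0,"roll":0},
    {"dx":-0.02,"dy":0,"dz":0,"roll":0},
    {"dx":-0.02,"dy":0,"dz":0,"roll":0},
  ],
)

```text
time_s: 27.1
tool_pos: [0.5141, -0.0347, 0.1323]
tcp_rot: [[-0.979, 0.206, 0.0], [0.206, 0.979, 0.0], [-0.0, 0.0, -1.0]]
force: [-0.5, 0.8, 3.2]
grip_width: 0.25
```

```bash
python3 st.py
```

```text
t 27.1 ang -0.1 r 66.81 F disp x,y [-0.7   0.71] rad 0.71 tan -0.7 Fz 3.2 w 23.0
```

Request:
move_arm(
  plan=[
    {"dx":0,"dy":0,"dz":0,"roll":0},
    {"dx":0,"dy":0,"dz":0,"roll":0},
    {"dx":0,"dy":0,"dz":0,"roll":0},
    {"dx":0,"dy":0,"dz":0,"roll":0},
    {"dx":0,"dy":0,"dz":0,"roll":0},
  ],
  jaw=0.4,
)

```text
time_s: 27.6
tool_pos: [0.514, -0.0347, 0.1321]
tcp_rot: [[-0.979, 0.206, -0.0], [0.206, 0.979, 0.0], [0.0, 0.0, -1.0]]
force: [0.4, -0.3, 0.0]
grip_width: 0.587
```

Request:
move_arm(
  plan=[
    {"dx":0,"dy":0,"dz":-0.3,"roll":0},
    {"dx":0,"dy":0,"dz":-1,"roll":0},
    {"dx":0,"dy":0,"dz":-2,"roll":0},
    {"dx":0,"dy":0,"dz":-2.8,"roll":0},
    {"dx":0,"dy":0,"dz":-3.2,"roll":0},
    {"dx":0,"dy":0,"dz":-3.2,"roll":0},
    {"dx":0,"dy":0,"dz":-3.2,"roll":0},
  ],
)

```text
time_s: 28.3
tool_pos: [0.5137, -0.0346, 0.2275]
tcp_rot: [[-0.978, 0.206, -0.001], [0.206, 0.978, 0.0], [0.001, 0.0, -1.0]]
force: [-0.1, 0.9, 0.3]
grip_width: 0.6
```

```bash
python3 - <<'E'
from h import *
s=manip.read_state(); print(s['time_s'],s['tool_pos'],s['force'])
im,K,R,C=snap('wrist','w14.png'); np.savez('w14.npz',K=K,R=R,C=C)
im=cv2.cvtColor(im,cv2.COLOR_RGB2BGR); cv2.imwrite('pics/w14z.png',cv2.resize(im[100:270,0:350],None,fx=2.2,fy=2.2,interpolation=cv2.INTER_CUBIC))
im,_,_,_=snap('side','s14.png'); im=cv2.cvtColor(im,cv2.COLOR_RGB2BGR); cv2.imwrite('pics/s14z.png',cv2.resize(im[140:360,220:420],None,fx=2.7,fy=2.7,interpolation=cv2.INTER_CUBIC))
E
```

```text
28.3 [ 0.51370225 -0.03458774  0.22752214] [-0.0524642   0.9379695   0.27063399]
```

View pics/w14z.png

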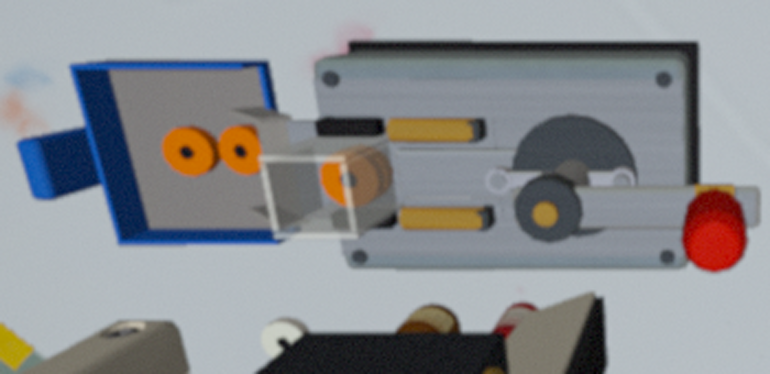

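View pics/s14z.png

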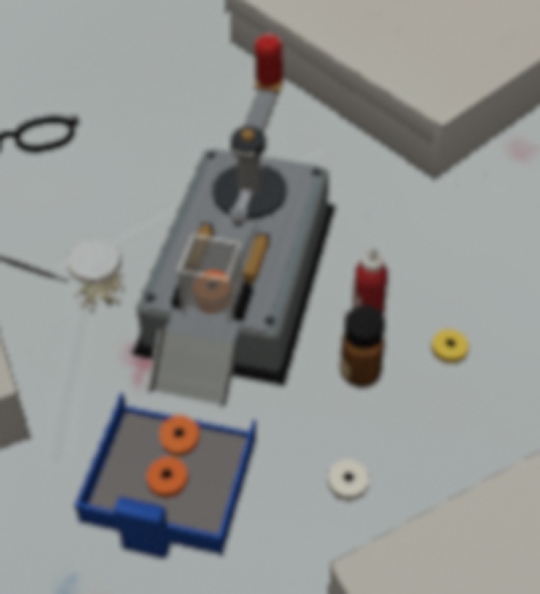

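```bash
python3 - <<'E'
from h import *
d=np.load('w14.npz');K,R,C=d['K'],d['R'],d['C']
a=lambda u,v,h:onplane(K,R,C,u/2.2-.3,v/2.2+100-.3,h)[:2]
S=a(545,214,.126);Kn=a(714,246,.164);v=Kn-S
print('knob rel spindle',np.linalg.norm(v),'yaw',np.degrees(np.arctan2(v[1],v[0])))
th=np.radians(78);ey=np.array([np.cos(th),np.sin(th)]);ex=np.array([ey[1],-ey[0]])
S0=np.array([.5011,-.1010])
for n,p in dict(A=a(72,66,.024),D=a(120,243,.024),b1=a(187,152,.011),b2=a(241,152,.011)).items(): q=p-S0;print(n,(q@ex*1e3).round(1),(q@ey*1e3).round(1))
s=manip.read_state();print(s['time_s'],s['force'],s['joint_velocities'].round(3))
manip.sign_off()
E
```

```text
knob rel spindle 0.06674860428204729 yaw 78.63802922617262
A -47.4 -263.6
D 49.6 -263.8
b1 0.6 -224.8
b2 0.5 -194.8
28.4 [ 0.07907801  0.34915311 -0.42790545] [ 0.     0.004 -0.003  0.001  0.002 -0.   ]
the job is handed in; nothing more can be done
```

The job was handed in at 28.4 s of the 72 s allowed. The tray is at the chute, two blocks are in it, and the crank is parked and released.

- **Tray:** I set it flat with the tab away from the machine. Right after release its centre measured about 222 mm from the spindle along the dispenser's -y, with under 1 mm sideways error and no visible yaw error.
- **Crank:** I gripped the red knob, found a throw of about 67 mm, and turned two full turns clockwise at about 0.2 turn/s. I corrected the path from the force readings as I went.
- **Forces while turning:** The sideways force read at the end of each half-second call was 0 to 2.6 N. That is at most about 0.75 mm of housing shift along x and 0.35 mm along y. I have no readings between those points.
- **Parking:** I let go at -0.1° from the starting angle by arm position. The last picture put the arm at 78.6° yaw, against 78.0° measured for the dispenser. The starting pictures gave 78.6 to 79.0°, so this is within measuring error.
- **Last pictures:** Both orange blocks lie flat in the tray, near -225 and -195 mm along the dispenser's y. Two blocks appear to remain in the magazine. The bottles, the jar and the white and yellow look-alikes look undisturbed, and the gripper is open about 60 mm above the knob.
- **Disagreements:** The last oblique picture put the tray's tab-side corners about 2 mm nearer the chute than the earlier picture did, which I took as view error. After parking, the knob read 0.5° short of the start, so I moved it that last bit before letting go.

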